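Wind the date-coder head down to a candle

ROBOT

A 6-joint arm with a two-finger parallel gripper is mounted at the origin on the work surface. World frame = base frame: x ahead of the robot, y to its left, z up, the work surface at z = 0. Lengths are in mm, angles in degrees, forces in N, time in s.
With the tool pointing down it reaches from about 300 to 850 mm from the base axis. Payload 4.2 kg.
Tool frame: the origin (TCP) lies between the finger pads; the fingertips stand 22 mm ahead of it and the grasp point (between the pads) lies 3 mm ahead of it; z points along the fingers, y is the direction in which the jaws open and shut (so a half turn about z gives the same grasp; the last joint's range is limited). The gripper opens to 91 mm and grips with 3 to 60 N. Pads are 32 mm wide; open, the fingers measure 118 mm over their backs; the gripper's body (76 mm by 178 mm) begins 60 mm behind the grasp point.
Start: joints at [64.4, 18.312, 89.639, -0, 72.044, -1.146], TCP at [238.032, 523.436, 201.876] pointing down, gripper open.
Joint ranges: [-177.97, 177.97], [-48.28, 115.42], [12.27, 149.76], [-77.06, 257.06], [2.81, 150.46], [-146.56, 146.56]. Speed limits (degrees/s): [147.25, 147.25, 180, 180, 180, 180].

INTERFACE

Orientations are given as [roll, pitch, yaw] about the fixed x, y, z axes, in that order (R = Rz(yaw) Ry(pitch) Rx(roll)).
In Python, from workcell import telemetry, cams, env gives the robot as it stands.
- The arm moves only by the shell command python3 -m inch 'ROWS' [FORCE]. ROWS is JSON, a list of rows, each an object of numbers: "x", "y", "z": the shift along the tool's x, y, z in cm; "yaw": the turn about the tool's z in units of 5 degrees (1.0 is 5 degrees); "gripper": the gripper's target within -1 to 1 (fully open at 1, half-way at 0, shut at -1). A call has 1 to 12 rows; each row shifts and turns the commanded pose from where the row before left it, along the tool's axes as they then stand; what a row does not reach is not made up. A row lasts 1/12 s, in which the tool goes at most 41.7 mm and 7.16 degrees, less where a joint would pass 70% of its speed; a pose out of reach is approached as far as the arm can. A call is refused whole if a number of a shift passes 4.17 or a number of a turn 1, either way. A call with a gripper value outside its range is refused whole. The fingers move at their own pace and stop on an object; FORCE is the grip in N (left out, the last holds). Time passes only in rows, so rows that do not move let the fingers close. It gives the time, the measured TCP pose, the force and the opening at its end, in the units of the state.
- telemetry.state(): the state, without advancing time (a new reading comes with each control period).
- cams.grab_frame(name): name is "side" or "top"; returns a dict with "pixels" (384x512x3 uint8, red, green, blue), "mtx" (3x3 intrinsics, pixels), "distortion" ([k1, k2, p1, p2, k3] as OpenCV has them; the pictures are not rectified), "rvec" (rotation vector, rad) and "tvec" (3), from world to camera coordinates, as OpenCV has them. Camera axes: x right, y down, z forward; pixel columns grow to the right and rows downward; lengths in mm; the calibration is good to about 2 mm. A picture is of the moment at which its call begins. There is no depth.
- env.job_done(): hands the job in, once; it reports no verdict.
The state is a dict: "time_s": time; "qpos": joint angles; "qvel": joint speeds; "effort": joint torques, N m; "ee_pos": TCP position; "ee_rot": TCP orientation; "force": force on the tool from outside, world axes, zero at the start; "torque": the same for the moment, N m; "gripper_width": finger opening in mm.
Only numpy, scipy, OpenCV 4.12 (cv2) and the standard library are available. Lean on these libraries where they do the work, as an engineer would, in place of code of your own. Each camera call takes 0.05 s, during which the arm holds its last target. There are 200 camera calls.

TASK

The print head of the date-coder stand is too high for the lidded candle under it. Fit the loose crank right down onto the square end of the screw spindle on top of the stand, and wind it round anticlockwise (seen from above) until the underside of the print head is about 5 mm above the candle's lid, without pressing the head on the lid or shifting the candle. Leave the crank on the spindle, and do not disturb the glasses, the jug and the pile of lids that stand around.

Things in the scene. Friction and masses are not known exactly. Their poses are not given: they have to be found in the camera images.
- spindle_end (a point): Centre of the top of the spindle, an upright square steel shaft, 20 mm across the flats, its top 5 mm tapering to 13 mm. It stands 34 mm out of a round collar 32 mm across, on which the crank's hub comes to rest. z is up along the axis; x and y are square to the flats and turn with it. Nothing else within 130 mm of the axis is higher than the stand's bridge (4 mm below the collar's top).
- stand: The date-coder stand, fixed: aluminium base plate 170 (x) x 200 (y) x 12 mm, two steel columns 46 mm either side in x, joined on top by a bridge 130 x 48 mm whose top is 196 mm above the table; the spindle rises from the bridge's middle. The plate reaches 55 mm to -y and 145 mm to +y. Origin on the table below the spindle's axis, z up.
- crank_hub (a point): Centre of the crank's hub, a block 40 x 40 x 30 mm high (15 mm above its underside) with a 21.6 mm square hole through it along z (up). x and y are square to hub and hole; the arm runs along +x. The crank is a dark steel casting of about 0.4 kg lying on the table handle up, as it is used. Fully down on the spindle this point is on its axis, 19 mm below spindle_end.
- crank_handle (a point): Centre of the crank's handle: an upright round black grip, 24 mm across, 70 mm long (35 mm above and below this point), spinning freely about its own axis, 100 mm along +x from the hub's axis and 39 mm higher than crank_hub. A flat arm 22 mm wide and 18 mm thick joins hub and handle, its underside level with the hub's. z is up.
- spindle (a joint): Angle of the spindle in rad, growing as it turns anticlockwise seen from above. Each full anticlockwise turn lowers the print head 10 mm, clockwise raises it 10 mm; it starts 24 to 33 mm above the lid. It turns a little stiffly (0.12 N m, 1 to 2 N at the crank's handle) and stays where it is left.
- head_face (a point): Centre of the underside of the print head: a steel nose plate 40 x 46 mm under a black box 56 x 70 mm (50 mm high in all), on a grey carriage that runs on the two columns, 98 mm along the stand's +y from the spindle's axis. z is up. It moves straight up and down as the spindle is turned.
- lid_top (a point): Centre of the top of the wooden lid, 74 mm across, of the candle glass that stands on the stand's base plate straight below the print head, beside two low fences. It is 73 mm above the candle's foot, 85 mm above the table. z is up. The candle is loose and must stay where it is.
- glass_a: Bystander, to be left alone: an open candle glass 70 mm across, 65 mm high, with wax in it; origin at the centre of its underside.
- glass_b: Bystander, to be left alone: a second such glass; origin at the centre of its underside.
- jug: Bystander, to be left alone: a steel pouring jug 102 mm across and 140 mm high, its handle towards its +y reaching 90 mm from its axis; origin at the centre of its underside.
- lids: Bystander, to be left alone: a pile of four wooden lids, 74 mm across and 48 mm high; origin at the centre of its underside.
There are look-alikes about, which are no part of the job. Leave any green or turquoise look-alike of the part that bears crank_hub alone.

How it is judged:
By the outcome, as a careful person would: the job done as asked, in the order asked, and still so for the second after the job is handed in, with the robot touching nothing.
It also fails if it takes over 72 s, if anything falls off the work surface, if the arm or the gripper's body presses on something with over 40 N, if the wrist force passes 120 N, or if a joint passes its speed limit or range.

## Working session

There is one attempt and no reset: what is moved stays moved. The work goes in short steps, Python scripts to look and compute and a shell command to move; the robot and the scene stay as the last step left them, time stands still between calls to the robot, and variables do not carry over. Pictures are saved under pics/ and viewed, about 8 in all and at most 12, crops included, and the job is handed in when it is done.

```bash
ls; mkdir -p pics; cat > h.py <<'E'
import numpy as np, cv2
from workcell import telemetry, cams, env
def grab(n,fn=None):
    f=cams.grab_frame(n)
    if fn: cv2.imwrite('pics/'+fn,cv2.cvtColor(f['pixels'],cv2.COLOR_RGB2BGR))
    return f
def ray(f,uv):
    R=cv2.Rodrigues(np.array(f['rvec'],float))[0]; t=np.array(f['tvec'],float).ravel()
    p=cv2.undistortPoints(np.array([[uv]],float),np.array(f['mtx'],float),np.array(f['distortion'],float))[0,0]
    return -R.T@t, R.T@np.array([p[0],p[1],1.])
def onz(f,uv,z):
    c,d=ray(f,uv); return c+d*(z-c[2])/d[2]
def proj(f,P):
    return cv2.projectPoints(np.array(P,float).reshape(-1,1,3),np.array(f['rvec'],float),np.array(f['tvec'],float),np.array(f['mtx'],float),np.array(f['distortion'],float))[0][:,0]
E
python3 - <<'E'
from h import *
import pickle
np.set_printoptions(precision=1,suppress=True)
for n in('top','side'):
    f=grab(n,n+'0.png'); pickle.dump(f,open(n+'0.pkl','wb')); c,d=ray(f,(256,192)); print(n,c,d)
    im=cv2.imread('pics/%s0.png'%n); cv2.imwrite('pics/%s0b.png'%n,cv2.resize(im,(800,600),interpolation=cv2.INTER_CUBIC))
print(telemetry.state())
E
```

```text
pics
top [ 313.3  -14.4 1074.7] [ 0.2 -0.  -1. ]
side [-256.9  668.5 1240.1] [ 0.5 -0.5 -0.7]
{'time_s': 0.1, 'qpos': array([64.4, 18.3, 89.7,  0. , 72. , -1.1]), 'qvel': array([ 0. , -0. , -0.1,  0.1, -0. ,  0. ]), 'effort': array([  0. , -41.3, -23.3,   0.1,   0. ,  -0. ]), 'ee_pos': array([237.8, 523. , 201.1]), 'ee_rot': array([-179.9,   -0. ,  155.5]), 'force': array([-0.4,  0.2,  0.4]), 'torque': array([-0. , -0. ,  0.1]), 'gripper_width': 91.32725045306738}
```

View pics/top0b.png

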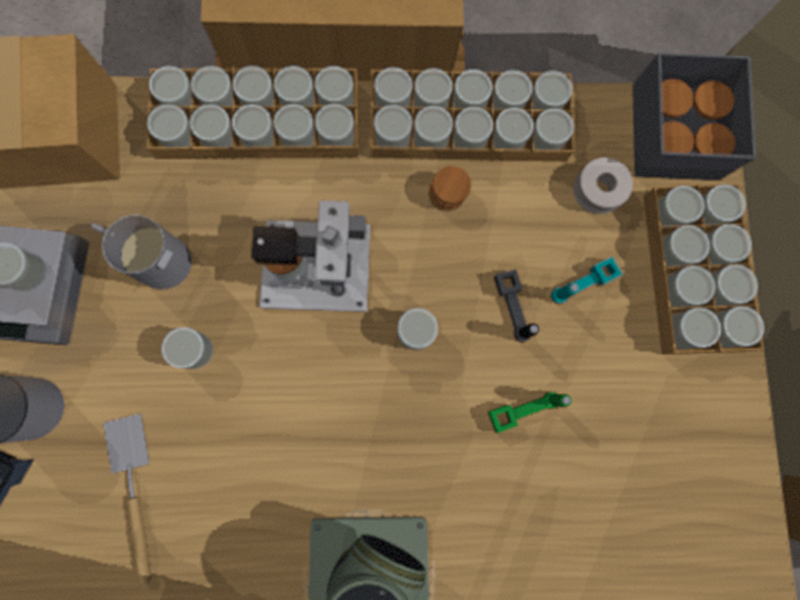

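View pics/side0b.png

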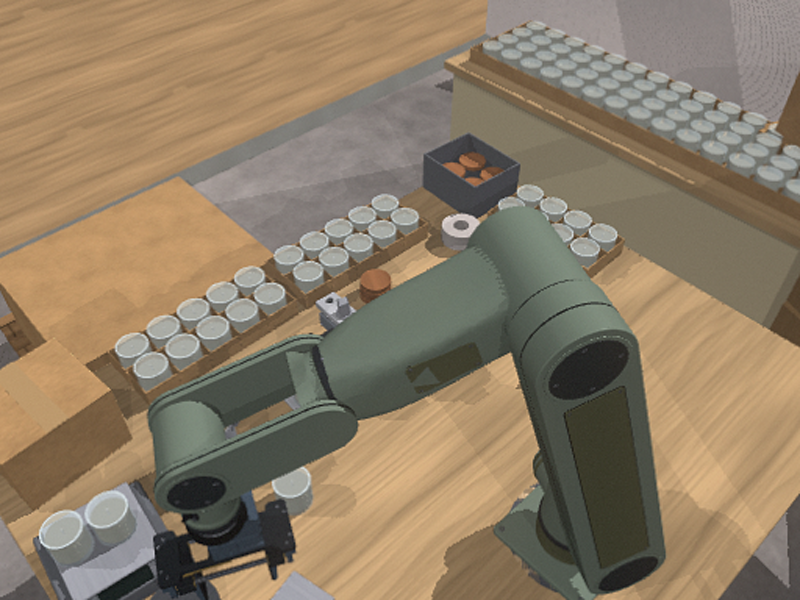

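Top view (800 px scale): the stand is around (315,255) with its spindle at (330,238) and the print head towards the left (+y). The dark crank has its hub at (508,282) and handle at (528,330). The turquoise and green cranks are look-alikes. In the side view the arm hides the stand.

```bash
python3 - <<'E'
from h import *
import pickle
np.set_printoptions(precision=1,suppress=True)
f=pickle.load(open('top0.pkl','rb')); print(np.array(f['mtx']),f['distortion'])
im=cv2.imread('pics/top0.png')
a=cv2.resize(im[120:204,155:239],(588,588),interpolation=cv2.INTER_CUBIC)[:, :]
b=cv2.resize(im[165:225,310:350],(200*2,300*2),interpolation=cv2.INTER_CUBIC)
a=cv2.resize(im[120:202,155:239],None,fx=4.7,fy=4.7,interpolation=cv2.INTER_CUBIC)
c=np.zeros((600,800,3),np.uint8); c[:a.shape[0],:a.shape[1]]=a[:,:400] if a.shape[1]>400 else a; c[:,400:]=b; cv2.imwrite('pics/crop1.png',c)
g=cv2.cvtColor(im,cv2.COLOR_BGR2HSV); m=((g[...,2]<75)).astype(np.uint8); m[:165]=0;m[225:]=0;m[:,:310]=0;m[:,350:]=0
n,l,s,ce=cv2.connectedComponentsWithStats(m)
for i in range(1,n):
    if s[i,4]>30: print(s[i],ce[i])
# expected pixel positions for stand geometry given spindle px
for uv in [(211,152)]: print(onz(f,uv,234),onz(f,uv,200))
print('hub',onz(f,(325,181),30),'handle',onz(f,(341,211),89))
E
```

```text
[[365.    0.  253.2]
 [  0.  365.  189.2]
 [  0.    0.    1. ]] [0. 0. 0. 0. 0.]
[316 173  27  46 454] [328.4 194.5]
[551.7  56.3 234. ] [561.3  59.2 200. ]
hub [ 522.  -261.1   30. ] handle [ 426.6 -287.5   89. ]
```

View pics/crop1.png

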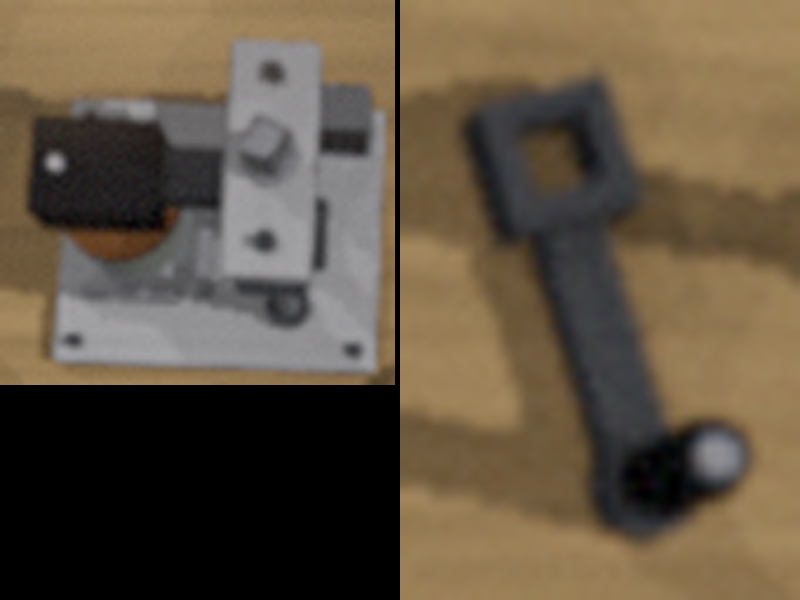

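The crop shows the hub's hole at about (557,158) and the handle top at (718,455). The bridge, with its square spindle, is at (267,140) and is turned a little. Next I refine these numerically.

```bash
python3 - <<'E'
from h import *
import pickle
np.set_printoptions(precision=1,suppress=True)
f=pickle.load(open('top0.pkl','rb')); im=cv2.imread('pics/top0.png')
def rect(z,x0,y0,w,h,s):  # metric top-down view on plane z: image up=+x, left=+y; (x0,y0) centre
    P=np.float32([[x0+h/2,y0+w/2,z],[x0+h/2,y0-w/2,z],[x0-h/2,y0-w/2,z],[x0-h/2,y0+w/2,z]])
    M=cv2.getPerspectiveTransform(np.float32(proj(f,P)),np.float32([[0,0],[w*s,0],[w*s,h*s],[0,h*s]]))
    return cv2.warpPerspective(im,M,(int(w*s),int(h*s)),flags=cv2.INTER_CUBIC)
def grid(o,s,x0,y0,w,h,st):
    for k in np.arange(0,w,st): cv2.line(o,(int(k*s),0),(int(k*s),6),(0,0,255),1)
    for k in np.arange(0,h,st): cv2.line(o,(0,int(k*s)),(6,int(k*s)),(0,0,255),1)
    return o
A=grid(rect(234,552,57,50,50,8),8,552,57,50,50,10)
B=grid(rect(30,522,-261,50,50,8),8,0,0,50,50,10)
cv2.imwrite('pics/crop2.png',np.hstack([A,B]))
# bridge mask -> minAreaRect at z=196
ga=cv2.cvtColor(im,cv2.COLOR_BGR2GRAY)
S=4; C=rect(196,560,59,170,190,S); g=cv2.cvtColor(C,cv2.COLOR_BGR2HSV)
# holes of bridge and handle top
def up(cu,cv,s,ox,oy): return ((cu+.5)/s-.5+ox,(cv+.5)/s-.5+oy)
cr=[onz(f,up(u,v,4.7,155,120),196) for u,v in [(232,40),(322,43),(310,283),(222,275)]]
cr=np.array(cr); print('bridge corners',cr[:,:2],'mean',cr.mean(0),'sides',[np.linalg.norm(cr[i]-cr[(i+1)%4]) for i in range(4)])
print('long yaw',[np.degrees(np.arctan2(*(p-q)[1::-1])) for p,q in ((cr[0],cr[3]),(cr[1],cr[2]))])
print('screws',onz(f,up(271,72,4.7,155,120),196),onz(f,up(263,240,4.7,155,120),196))
sub=ga[200:222,333:350]; m=(sub>110)&(cv2.cvtColor(im,cv2.COLOR_BGR2HSV)[200:222,333:350,1]<50)
ys,xs=np.nonzero(m); print('handle px',xs.mean()+333,ys.mean()+200,len(xs),onz(f,(xs.mean()+333,ys.mean()+200),89))
m=(cv2.cvtColor(rect(30,522,-261,60,60,8),cv2.COLOR_BGR2GRAY)>85).astype(np.uint8)
n,l,s,ce=cv2.connectedComponentsWithStats(m); print([(s[i],ce[i]) for i in range(n) if 500<s[i,4]<60000])
E
```

```text
bridge corners [[624.2  77.8]
 [622.8  30. ]
 [492.1  35.4]
 [496.4  81.1]] mean [558.9  56.  196. ] sides [np.float64(47.858684502151455), np.float64(130.81600007179765), np.float64(45.883243230149034), np.float64(127.88376912417984)]
long yaw [np.float64(-1.4643174177060956), np.float64(-2.3756016586275512)]
screws [606.5  56.9 196. ] [515.  60. 196.]
handle px 341.3636363636364 210.0909090909091 11 [ 429.1 -288.6   89. ]
[(array([    0,     0,   480,   480, 58475], dtype=int32), array([233.3, 147.2])), (array([ 371,  424,  109,   56, 5407], dtype=int32), array([427.9, 453.6]))]
```

View pics/crop2.png

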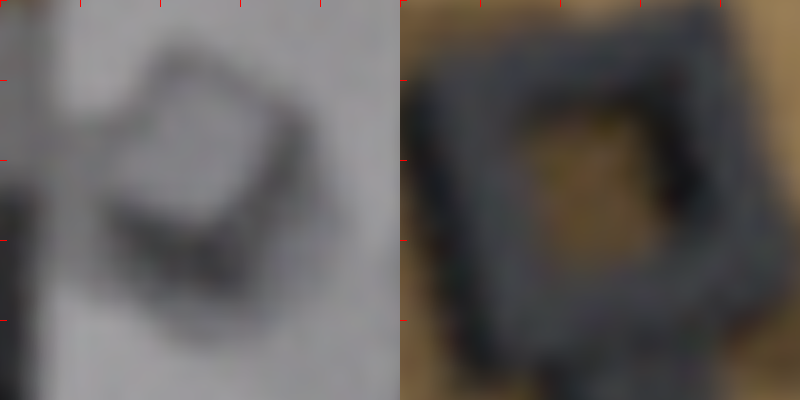

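```bash
cat >> h.py <<'E'
def to(x,y,z,yaw=None):
    """total tool-frame shift (cm) and turn (5-deg units) from measured pose"""
    s=telemetry.state(); p=np.array(s['ee_pos']); w=np.radians(s['ee_rot'][2])
    d=(np.array([x,y,z])-p)/10
    print('tool x %.3f y %.3f z %.3f'%(d[0]*np.cos(w)+d[1]*np.sin(w),d[0]*np.sin(w)-d[1]*np.cos(w),-d[2]),'' if yaw is None else 'yaw %.2f'%(-((yaw-s['ee_rot'][2]+180)%360-180)/5))
E
python3 - <<'E'
from h import *
import pickle
np.set_printoptions(precision=1,suppress=True)
f=pickle.load(open('top0.pkl','rb')); im=cv2.imread('pics/top0.png')
g=cv2.cvtColor(im,cv2.COLOR_BGR2HSV); m=((g[...,1]>120)&(abs(g[...,0].astype(int)-90)<10)).astype(np.uint8)
n,l,s,ce=cv2.connectedComponentsWithStats(m)
for i in range(1,n):
    if s[i,4]>60:
        ys,xs=np.nonzero(l==i); k=xs.argmin(); print(s[i],ce[i],(xs[k],ys[k]),onz(f,(xs[k],ys[k]),10))
sub=(g[...,1]<60)&(g[...,2]>120); sub[:175]=0;sub[195:]=0;sub[:,:355]=0;sub[:,378:]=0
ys,xs=np.nonzero(sub); print(xs.mean(),ys.mean(),len(xs),onz(f,(xs.mean(),ys.mean()),89))
to(525,-263,200,15)
E
python3 -m inch '[{"z":-2},{"z":-2},{"z":-2},{"x":-2.447,"y":-2.485},{"x":-2.447,"y":-2.485},{"x":-2.447,"y":-2.485},{"x":-2.447,"y":-2.485},{"x":-2.447,"y":-2.485},{"x":-2.447,"y":-2.485},{"x":-2.447,"y":-2.485},{"x":-2.447,"y":-2.485},{"x":-2.447,"y":-2.485}]'
```

```text
[368 165  30  22 250] [383.2 175.5] (np.int64(368), np.int64(180)) [ 528.9 -395.4   10. ]
[353 181  15  13 107] [359.5 187.7] (np.int64(353), np.int64(188)) [ 504.6 -348.9   10. ]
368.0 183.3846153846154 13 [ 503.3 -366.5   89. ]
tool x -58.679 y -59.661 z 0.113 yaw 28.11invalid input
```

```bash
python3 -m inch '[{"x":0,"y":0,"z":-2.0,"yaw":0,"gripper":1},{"x":0,"y":0,"z":-2.0,"yaw":0,"gripper":1},{"x":0,"y":0,"z":-2.0,"yaw":0,"gripper":1}]'
```

```text
time_s: 0.35
ee_pos: [237.8, 523.0, 261.8]
ee_rot: [-179.9, -0.0, 155.5]
force: [0.1, 0.9, -0.1]
gripper_width: 91.0
```

```bash
python3 -m inch '[{"x":-2.45,"y":-2.49,"z":0,"yaw":0,"gripper":1},{"x":-2.45,"y":-2.49,"z":0,"yaw":0,"gripper":1},{"x":-2.45,"y":-2.49,"z":0,"yaw":0,"gripper":1},{"x":-2.45,"y":-2.49,"z":0,"yaw":0,"gripper":1},{"x":-2.45,"y":-2.49,"z":0,"yaw":0,"gripper":1},{"x":-2.45,"y":-2.49,"z":0,"yaw":0,"gripper":1},{"x":-2.45,"y":-2.49,"z":0,"yaw":0,"gripper":1},{"x":-2.45,"y":-2.49,"z":0,"yaw":0,"gripper":1},{"x":-2.45,"y":-2.49,"z":0,"yaw":0,"gripper":1},{"x":-2.45,"y":-2.49,"z":0,"yaw":0,"gripper":1},{"x":-2.45,"y":-2.49,"z":0,"yaw":0,"gripper":1},{"x":-2.45,"y":-2.49,"z":0,"yaw":0,"gripper":1}]'
python3 -m inch '[{"x":-2.45,"y":-2.49,"z":0,"yaw":0,"gripper":1},{"x":-2.45,"y":-2.49,"z":0,"yaw":0,"gripper":1},{"x":-2.45,"y":-2.49,"z":0,"yaw":0,"gripper":1},{"x":-2.45,"y":-2.49,"z":0,"yaw":0,"gripper":1},{"x":-2.45,"y":-2.49,"z":0,"yaw":0,"gripper":1},{"x":-2.45,"y":-2.49,"z":0,"yaw":0,"gripper":1},{"x":-2.45,"y":-2.49,"z":0,"yaw":0,"gripper":1},{"x":-2.45,"y":-2.49,"z":0,"yaw":0,"gripper":1},{"x":-2.45,"y":-2.49,"z":0,"yaw":0,"gripper":1},{"x":-2.45,"y":-2.49,"z":0,"yaw":0,"gripper":1},{"x":-2.45,"y":-2.49,"z":0,"yaw":0,"gripper":1},{"x":-2.45,"y":-2.49,"z":0,"yaw":0,"gripper":1}]'
python3 -m inch '[{"x":0,"y":0,"z":0,"yaw":1,"gripper":1},{"x":0,"y":0,"z":0,"yaw":1,"gripper":1},{"x":0,"y":0,"z":0,"yaw":1,"gripper":1},{"x":0,"y":0,"z":0,"yaw":1,"gripper":1},{"x":0,"y":0,"z":0,"yaw":1,"gripper":1},{"x":0,"y":0,"z":0,"yaw":1,"gripper":1},{"x":0,"y":0,"z":0,"yaw":1,"gripper":1},{"x":0,"y":0,"z":0,"yaw":1,"gripper":1},{"x":0,"y":0,"z":0,"yaw":1,"gripper":1},{"x":0,"y":0,"z":0,"yaw":1,"gripper":1},{"x":0,"y":0,"z":0,"yaw":1,"gripper":1},{"x":0,"y":0,"z":0,"yaw":1,"gripper":1}]'
python3 - <<'E'
from h import *
import pickle
f=grab('side','side1.png'); pickle.dump(f,open('side1.pkl','wb'))
im=cv2.imread('pics/side1.png')
print(f['mtx'])
for P in ([559,57,234],[557,155,100],[525,-263,30]): print(proj(f,P))
cv2.imwrite('pics/side1b.png',cv2.resize(im,(800,600),interpolation=cv2.INTER_CUBIC))
to(525,-263,200,15)
E
```

```text
time_s: 1.35
ee_pos: [381.9, 128.0, 261.7]
ee_rot: [-180.0, -0.0, 155.6]
force: [0.3, -0.1, -0.3]
gripper_width: 91.4
time_s: 2.35
ee_pos: [526.0, -265.6, 261.3]
ee_rot: [180.0, -0.1, 155.5]
force: [0.1, 0.2, 0.1]
gripper_width: 91.3
time_s: 3.35
ee_pos: [525.6, -263.8, 261.3]
ee_rot: [-179.9, -0.0, 95.3]
force: [-0.2, 0.8, 0.9]
gripper_width: 91.1
[[470.71642942   0.         257.66692586]
 [  0.         470.71642942 199.53923082]
 [  0.           0.           1.        ]]
[[219.30678219 191.13998508]]
[[197.93172187 236.7455285 ]]
[[296.04606605 193.75015054]]
tool x 0.088 y -0.061 z 6.128 yaw 16.03
```

View pics/side1b.png

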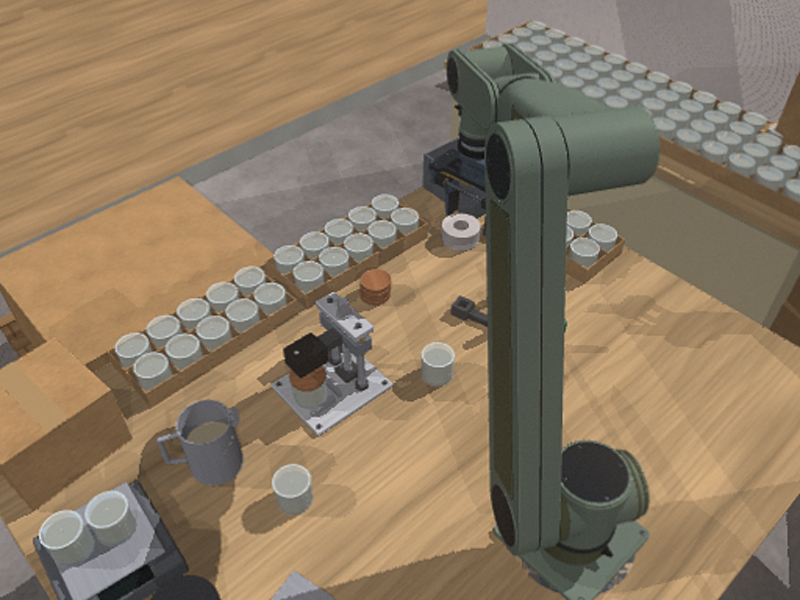

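The side view now shows the stand at about (330,370), with the print head above the wooden lid at (305,375). The crank hub is at (463,307), close to where my estimate projects. I finish the turn and go down.

```bash
python3 -m inch '[{"x":0,"y":0,"z":0,"yaw":1,"gripper":1},{"x":0,"y":0,"z":0,"yaw":1,"gripper":1},{"x":0,"y":0,"z":0,"yaw":1,"gripper":1},{"x":0,"y":0,"z":0,"yaw":1,"gripper":1},{"x":0,"y":0,"z":0,"yaw":1,"gripper":1},{"x":0,"y":0,"z":0,"yaw":1,"gripper":1},{"x":0,"y":0,"z":0,"yaw":1,"gripper":1},{"x":0,"y":0,"z":0,"yaw":1,"gripper":1},{"x":0,"y":0,"z":0,"yaw":1,"gripper":1},{"x":0,"y":0,"z":0,"yaw":1,"gripper":1},{"x":0,"y":0,"z":0,"yaw":1,"gripper":1},{"x":0,"y":0,"z":0,"yaw":1,"gripper":1}]'
python3 -m inch '[{"x":0,"y":0,"z":0,"yaw":1,"gripper":1},{"x":0,"y":0,"z":0,"yaw":1,"gripper":1},{"x":0,"y":0,"z":0,"yaw":1,"gripper":1},{"x":0,"y":0,"z":0,"yaw":1,"gripper":1},{"x":0,"y":0,"z":3,"yaw":0,"gripper":1},{"x":0,"y":0,"z":3,"yaw":0,"gripper":1},{"x":0,"y":0,"z":3,"yaw":0,"gripper":1},{"x":0,"y":0,"z":3,"yaw":0,"gripper":1},{"x":0,"y":0,"z":0,"yaw":0,"gripper":1}]'
python3 - <<'E'
from h import *
import pickle
np.set_printoptions(precision=1,suppress=True)
to(525,-263,33,15)
# hub side/top consistency: outline corner projections
f=pickle.load(open('side1.pkl','rb')); im=cv2.imread('pics/side1.png')
c,s=np.cos(np.radians(-165)),np.sin(np.radians(-165))
P=[[525+c*a-s*b,-263+s*a+c*b,30] for a,b in((-20,-20),(20,-20),(20,20),(-20,20))]
q=proj(f,P); o=cv2.resize(im[175:215,275:325],None,fx=8,fy=8,interpolation=cv2.INTER_CUBIC)
cv2.polylines(o,[np.int32((q-[275,175]+.5)*8)],True,(0,0,255),1)
x,y=200,195
o2=cv2.resize(im[180:265,170:255],None,fx=7,fy=7,interpolation=cv2.INTER_CUBIC)[:595,:400]
a=-1.9; 
o2=cv2.resize(im[180:265,170:240],None,fx=5.7,fy=7,interpolation=cv2.INTER_CUBIC)
c_=np.zeros((600,800,3),np.uint8); c_[:320,:400]=o; c_[:595,400:400+o2.shape[1]]=o2; cv2.imwrite('pics/crop3.png',c_)
E
```

```text
time_s: 4.4
ee_pos: [525.7, -263.9, 261.4]
ee_rot: [-179.9, 0.0, 35.4]
force: [0.2, 0.2, -0.1]
gripper_width: 91.1
time_s: 5.15
ee_pos: [521.8, -261.8, 135.5]
ee_rot: [-179.5, 0.6, 15.6]
force: [-1.3, -0.0, 0.5]
gripper_width: 91.3
tool x 0.277 y 0.199 z 10.252 yaw 0.13
```

View pics/crop3.png

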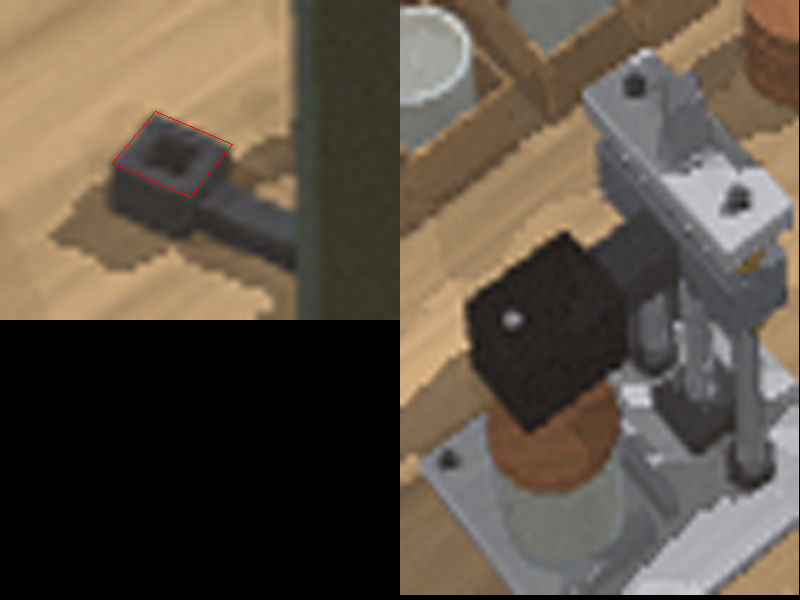

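The hub outline from my estimate fits the side view to 1–2 mm. The head's box and the lid under it show on the right of the crop.

```bash
python3 -m inch '[{"x":0,"y":0,"z":2,"yaw":0,"gripper":1},{"x":0,"y":0,"z":2,"yaw":0,"gripper":1},{"x":0,"y":0,"z":2,"yaw":0,"gripper":1},{"x":0,"y":0,"z":1,"yaw":0,"gripper":1},{"x":0,"y":0,"z":1,"yaw":0.1,"gripper":1},{"x":0,"y":0,"z":0,"yaw":0,"gripper":1},{"x":0,"y":0,"z":0,"yaw":0,"gripper":1}]'
python3 -c "
from h import *
to(525,-263,33,15)"
```

```text
time_s: 5.73
ee_pos: [526.4, -264.2, 62.5]
ee_rot: [180.0, -0.0, 15.1]
force: [-0.1, -0.3, -0.2]
gripper_width: 91.3
tool x -0.102 y -0.153 z 2.946 yaw 0.01
```

```bash
python3 -m inch '[{"x":0,"y":-0.1,"z":1,"yaw":0,"gripper":1},{"x":0,"y":0,"z":1,"yaw":0,"gripper":1},{"x":0,"y":0,"z":0.6,"yaw":0,"gripper":1},{"x":0,"y":0,"z":0.35,"yaw":0,"gripper":1},{"x":0,"y":0,"z":0,"yaw":0,"gripper":1},{"x":0,"y":0,"z":0,"yaw":0,"gripper":1},{"x":0,"y":0,"z":0,"yaw":0,"gripper":0.4},{"x":0,"y":0,"z":0,"yaw":0,"gripper":0.2}]' 20
python3 -m inch '[{"x":0,"y":0,"z":0,"yaw":0,"gripper":0.1},{"x":0,"y":0,"z":0,"yaw":0,"gripper":-0.1},{"x":0,"y":0,"z":0,"yaw":0,"gripper":-0.3},{"x":0,"y":0,"z":0,"yaw":0,"gripper":-0.5},{"x":0,"y":0,"z":0,"yaw":0,"gripper":-0.5},{"x":0,"y":0,"z":0,"yaw":0,"gripper":-0.5}]' 20
python3 -c "
from h import *
s=telemetry.state();print(s['ee_pos'],s['ee_rot'],s['force'],s['torque'],s['gripper_width'])"
```

```text
time_s: 6.4
ee_pos: [526.0, -263.2, 32.7]
ee_rot: [180.0, -0.0, 15.0]
force: [0.8, -0.2, -0.1]
gripper_width: 80.3
time_s: 6.9
ee_pos: [525.7, -263.0, 32.3]
ee_rot: [-180.0, -0.0, 15.0]
force: [-0.2, -0.7, 0.0]
gripper_width: 40.4
[ 525.67937775 -262.99468099   32.34741231] [-1.79998762e+02 -7.14216239e-03  1.50480458e+01] [-0.18929126 -0.66850222  0.01994464] [-0.07034709  0.13251586  0.04418612] 40.419944609519405
```

```bash
python3 -m inch '[{"x":0,"y":0,"z":0,"yaw":0,"gripper":-0.5},{"x":0,"y":0,"z":0,"yaw":0,"gripper":-0.5},{"x":0,"y":0,"z":-1,"yaw":0,"gripper":-0.5},{"x":0,"y":0,"z":-2.5,"yaw":0,"gripper":-0.5},{"x":0,"y":0,"z":-3,"yaw":0,"gripper":-0.5},{"x":0,"y":0,"z":-3,"yaw":0,"gripper":-0.5},{"x":0,"y":0,"z":-3,"yaw":0,"gripper":-0.5},{"x":0,"y":0,"z":-3,"yaw":0,"gripper":-0.5},{"x":0,"y":0,"z":-3,"yaw":0,"gripper":-0.5},{"x":0,"y":0,"z":-3,"yaw":0,"gripper":-0.5},{"x":0,"y":0,"z":-3,"yaw":0,"gripper":-0.5},{"x":0,"y":0,"z":-2,"yaw":0,"gripper":-0.5}]' 50
python3 -m inch '[{"x":0,"y":0,"z":0,"yaw":0,"gripper":-0.5},{"x":0,"y":0,"z":0,"yaw":0,"gripper":-0.5},{"x":0,"y":0,"z":0,"yaw":0,"gripper":-0.5}]'
python3 - <<'E'
from h import *
import pickle
np.set_printoptions(precision=2,suppress=True)
s=telemetry.state();print(s['ee_pos'],s['ee_rot'],s['force'],s['torque'],s['gripper_width'])
to(559.5,57.5,300,57)
f=grab('top','top2.png'); pickle.dump(f,open('top2.pkl','wb'))
im=cv2.imread('pics/top2.png'); 
o=cv2.resize(im[120:200,155:235],(400,400),interpolation=cv2.INTER_CUBIC)
q=proj(f,[525,-263,270])[0].astype(int); print(q)
o2=cv2.resize(im[max(q[1]-40,0):q[1]+40,q[0]-40:q[0]+40],(400,400),interpolation=cv2.INTER_CUBIC)
cv2.imwrite('pics/crop4.png',np.hstack([o,o2]))
E
```

```text
time_s: 7.9
ee_pos: [526.1, -263.2, 301.7]
ee_rot: [179.8, -0.2, 15.0]
force: [0.0, -1.5, -0.2]
gripper_width: 22.7
time_s: 8.15
ee_pos: [525.0, -262.7, 296.6]
ee_rot: [-179.9, 0.1, 15.0]
force: [-0.2, -0.3, -0.7]
gripper_width: 23.0
[ 525.03 -262.69  296.64] [-179.94    0.06   15.05] [-0.23 -0.35 -0.71] [-0.07  0.21  0.03] 23.048440153151414
tool x 11.641 y -30.026 z -0.336 yaw -8.39
[349 159]
```

View pics/crop4.png

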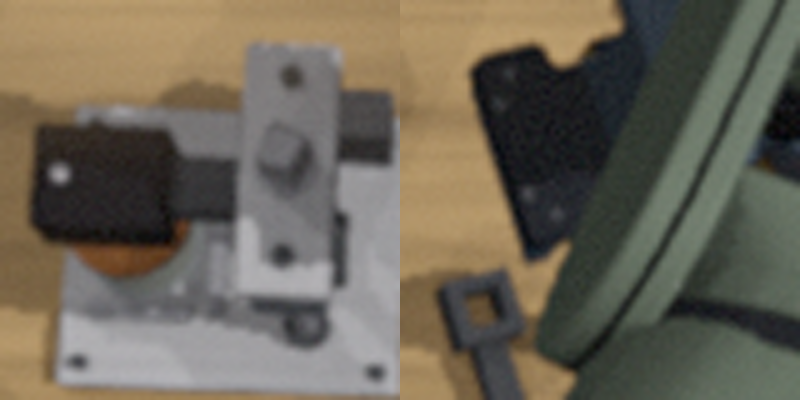

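The jaws came up closed to 23 mm, and the crank is still on the table at the same place (crop (480,310)). The shallow grip slipped. I'll go back down, slide the crank about 40 mm away from the turquoise one, then grip deeper and harder.

```bash
python3 -m inch '[{"x":0,"y":0,"z":3,"yaw":0,"gripper":0.4},{"x":0,"y":0,"z":3,"yaw":0,"gripper":0.4},{"x":0,"y":0,"z":3,"yaw":0,"gripper":0.4},{"x":0,"y":0,"z":3,"yaw":0,"gripper":0.4},{"x":0,"y":0,"z":3,"yaw":0,"gripper":0.4},{"x":0,"y":0,"z":3,"yaw":0,"gripper":0.4},{"x":0,"y":0,"z":2,"yaw":0,"gripper":0.4},{"x":0,"y":0,"z":1,"yaw":0,"gripper":0.4},{"x":0,"y":0,"z":0,"yaw":0,"gripper":0.4},{"x":0,"y":0,"z":0,"yaw":0,"gripper":0.4},{"x":0,"y":0,"z":0,"yaw":0,"gripper":0.4}]' 20
python3 - <<'E'
from h import *
f=grab('top','top3.png'); im=cv2.imread('pics/top3.png'); to(525,-263,32.5,15)
g=cv2.cvtColor(im,cv2.COLOR_BGR2HSV);s=(cv2.cvtColor(im,cv2.COLOR_BGR2GRAY)[200:222,333:350]>110)&(g[200:222,333:350,1]<50)
ys,xs=np.nonzero(s); print('handle',xs.mean()+333,ys.mean()+200,len(xs),'was 341.36 210.09')
E
```

```text
time_s: 9.12
ee_pos: [526.6, -263.5, 88.6]
ee_rot: [179.9, -0.1, 15.0]
force: [0.9, 0.6, 0.3]
gripper_width: 63.8
tool x -0.149 y -0.093 z 5.635 yaw 0.01
handle nan nan 0 was 341.36 210.09<stdin>:4: RuntimeWarning: Mean of empty slice.
  ret = ret.dtype.type(ret / rcount)
```

```bash
python3 -m inch '[{"x":0,"y":-0.05,"z":2,"yaw":0,"gripper":0.4},{"x":0,"y":0,"z":2,"yaw":0,"gripper":0.4},{"x":0,"y":0,"z":1,"yaw":0,"gripper":0.4},{"x":0,"y":0,"z":0.6,"yaw":0,"gripper":0.4},{"x":0,"y":0,"z":0,"yaw":0,"gripper":0.1},{"x":0,"y":0,"z":0,"yaw":0,"gripper":-0.2},{"x":0,"y":0,"z":0,"yaw":0,"gripper":-0.2},{"x":0,"y":0,"z":0,"yaw":0,"gripper":-0.2}]' 20
python3 -m inch '[{"x":0,"y":-0.7,"z":0,"yaw":0,"gripper":-0.2},{"x":0,"y":-0.7,"z":0,"yaw":0,"gripper":-0.2},{"x":0,"y":-0.7,"z":0,"yaw":0,"gripper":-0.2},{"x":0,"y":-0.7,"z":0,"yaw":0,"gripper":-0.2},{"x":0,"y":-0.7,"z":0,"yaw":0,"gripper":-0.2},{"x":0,"y":-0.5,"z":0,"yaw":0,"gripper":-0.2},{"x":0,"y":0,"z":0,"yaw":0,"gripper":-0.2},{"x":0,"y":0,"z":0,"yaw":0,"gripper":-0.2},{"x":0,"y":0,"z":0,"yaw":0,"gripper":0.2},{"x":0,"y":0,"z":0,"yaw":0,"gripper":0.2},{"x":0,"y":0,"z":0,"yaw":0,"gripper":0.2}]'
python3 - <<'E'
from h import *
to(525,-263,24,15)
f=grab('top','top4.png'); im=cv2.imread('pics/top4.png')
f2=grab('side','side4.png'); im2=cv2.imread('pics/side4.png')
q=proj(f,[510,-224,30])[0].astype(int);q2=proj(f2,[510,-224,30])[0].astype(int)
a=cv2.resize(im[q[1]-30:q[1]+50,q[0]-40:q[0]+40],(400,400),interpolation=cv2.INTER_CUBIC);b=cv2.resize(im2[q2[1]-40:q2[1]+40,q2[0]-40:q2[0]+40],(400,400),interpolation=cv2.INTER_CUBIC)
cv2.imwrite('pics/crop5.png',np.hstack([a,b])); print(q,q2)
E
```

```text
time_s: 9.83
ee_pos: [526.3, -262.9, 32.4]
ee_rot: [179.9, -0.1, 15.0]
force: [-0.3, -0.3, -0.4]
gripper_width: 40.4
time_s: 10.75
ee_pos: [515.3, -224.2, 31.3]
ee_rot: [180.0, -0.0, 15.0]
force: [0.1, -0.2, 0.2]
gripper_width: 53.0
tool x -0.065 y 4.002 z 0.729 yaw 0.01
[312 185] [291 201]
```

View pics/crop5.png

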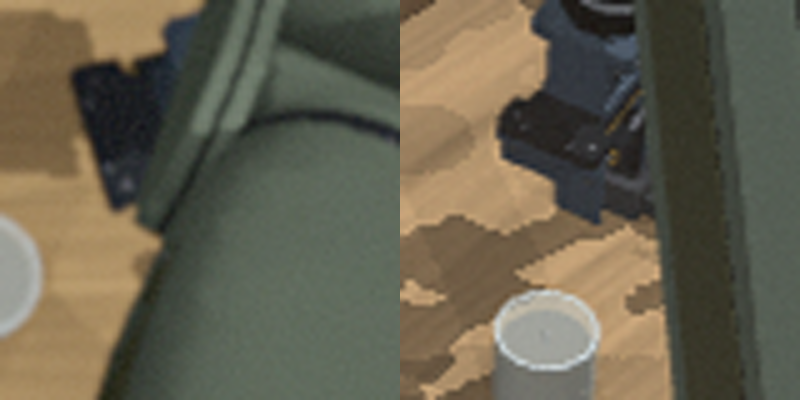

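The arm hides the crank in both views. The gripper stands clear of the glass. I go deeper and grip hard.

```bash
python3 -m inch '[{"x":-0.3,"y":0,"z":0.4,"yaw":0,"gripper":0.2},{"x":0,"y":0,"z":0.35,"yaw":0,"gripper":0.2},{"x":0,"y":0,"z":0,"yaw":0,"gripper":0.2},{"x":0,"y":0,"z":0,"yaw":0,"gripper":-0.3},{"x":0,"y":0,"z":0,"yaw":0,"gripper":-0.7},{"x":0,"y":0,"z":0,"yaw":0,"gripper":-1},{"x":0,"y":0,"z":0,"yaw":0,"gripper":-1},{"x":0,"y":0,"z":0,"yaw":0,"gripper":-1},{"x":0,"y":0,"z":0,"yaw":0,"gripper":-1},{"x":0,"y":0,"z":0,"yaw":0,"gripper":-1}]' 60
python3 -m inch '[{"x":0,"y":0,"z":-0.2,"yaw":0,"gripper":-1},{"x":0,"y":0,"z":-0.4,"yaw":0,"gripper":-1},{"x":0,"y":0,"z":-0.6,"yaw":0,"gripper":-1},{"x":0,"y":0,"z":-0.8,"yaw":0,"gripper":-1},{"x":0,"y":0,"z":-0.5,"yaw":0,"gripper":-1},{"x":0,"y":0,"z":-0.3,"yaw":0,"gripper":-1},{"x":0,"y":0,"z":0,"yaw":0,"gripper":-1},{"x":0,"y":0,"z":0,"yaw":0,"gripper":-1}]'
python3 -c "
from h import *
s=telemetry.state();print(s['ee_pos'],s['ee_rot'],s['force'],s['torque'],s['gripper_width'])"
```

```text
time_s: 11.68
ee_pos: [512.3, -224.6, 23.9]
ee_rot: [180.0, -0.0, 15.1]
force: [0.2, -0.1, 0.1]
gripper_width: 10.8
time_s: 12.35
ee_pos: [512.3, -224.7, 52.1]
ee_rot: [180.0, -0.0, 15.0]
force: [0.1, 0.1, 0.6]
gripper_width: 0.8
[ 512.31253479 -224.66395475   52.1142222 ] [ 1.79985109e+02 -2.53825895e-02  1.50498112e+01] [0.08317036 0.12633561 0.57893021] [-0.02181545  0.20124532 -0.04746555] 0.7527425767520447
```

The jaws closed on nothing, so the drag did not bring the crank along. I raise the arm out of the way and look.

```bash
python3 -m inch '[{"x":0,"y":0,"z":-2.5,"yaw":0,"gripper":1},{"x":0,"y":0,"z":-3,"yaw":0,"gripper":1},{"x":0,"y":0,"z":-3,"yaw":0,"gripper":1},{"x":0,"y":0,"z":-3,"yaw":0,"gripper":1},{"x":0,"y":0,"z":-3,"yaw":0,"gripper":1},{"x":0,"y":0,"z":-3,"yaw":0,"gripper":1},{"x":0,"y":-2.5,"z":-3,"yaw":0,"gripper":1},{"x":0,"y":-3,"z":0,"yaw":0,"gripper":1},{"x":0,"y":-3,"z":0,"yaw":0,"gripper":1},{"x":0,"y":-3,"z":0,"yaw":0,"gripper":1},{"x":0,"y":-2.5,"z":0,"yaw":0,"gripper":1},{"x":0,"y":-1,"z":0,"yaw":0,"gripper":1}]'
python3 -m inch '[{"x":0,"y":0,"z":0,"yaw":0,"gripper":1},{"x":0,"y":0,"z":0,"yaw":0,"gripper":1}]'
python3 - <<'E'
from h import *
import pickle
f=grab('top','top5.png'); pickle.dump(f,open('top5.pkl','wb')); im=cv2.imread('pics/top5.png')
cv2.imwrite('pics/top5b.png',cv2.resize(im[100:280,180:420],(800,600),interpolation=cv2.INTER_CUBIC))
print(telemetry.state()['ee_pos'])
E
```

```text
time_s: 13.35
ee_pos: [471.9, -77.2, 256.7]
ee_rot: [-179.9, 0.0, 15.2]
force: [-0.3, 0.1, -0.2]
gripper_width: 77.8
time_s: 13.52
ee_pos: [473.5, -80.1, 256.8]
ee_rot: [180.0, 0.0, 15.1]
force: [0.7, -0.1, -0.7]
gripper_width: 89.8
[473.68549486 -80.61048214 256.70134507]
```

View pics/top5b.png

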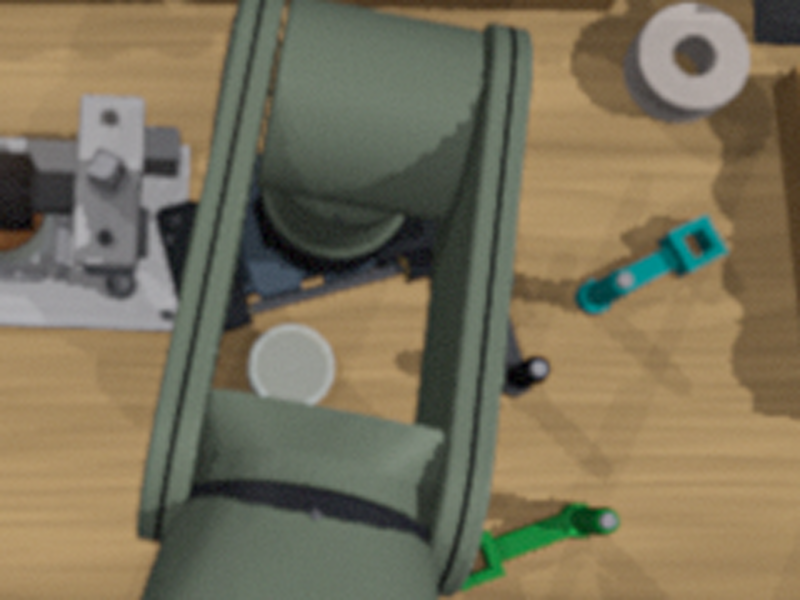

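The picture shows the dark crank's handle still at crop (538,370), so the crank has not moved. I check the measured handle position and whether the gripper appears where its pose says it should.

```bash
python3 - <<'E'
from h import *
import pickle
np.set_printoptions(precision=1,suppress=True)
f=pickle.load(open('top5.pkl','rb')); im=cv2.imread('pics/top5.png')
g=cv2.cvtColor(im,cv2.COLOR_BGR2HSV);s=(cv2.cvtColor(im,cv2.COLOR_BGR2GRAY)>110)&(g[...,1]<50); s[:202]=0;s[225:]=0;s[:,:334]=0;s[:,350:]=0
ys,xs=np.nonzero(s); print('handle',xs.mean(),ys.mean(),len(xs))
st=telemetry.state(); p=np.array(st['ee_pos']); w=np.radians(st['ee_rot'][2]); tx=np.array([np.cos(w),np.sin(w),0]); ty=np.array([np.sin(w),-np.cos(w),0]); tz=np.array([0,0,-1.])
pts={'tipL':p+45*ty+22*tz,'tipR':p-45*ty+22*tz,'bodyL':p+89*ty-57*tz,'bodyR':p-89*ty-57*tz}
f2=grab('side','side5.png'); im2=cv2.imread('pics/side5.png'); 
o=[]
for ff,i in((f,im),(f2,im2)):
    c=proj(ff,p)[0].astype(int); x0,y0=c[0]-50,c[1]-60
    b=cv2.resize(i[y0:y0+100,x0:x0+100],(400,400),interpolation=cv2.INTER_CUBIC)
    for k,P in pts.items():
        q=((proj(ff,P)[0]-[x0,y0]+.5)*4).astype(int); cv2.drawMarker(b,tuple(int(v) for v in q),(0,0,255) if 'tip' in k else (0,255,255),0,14,1)
    o.append(b)
cv2.imwrite('pics/crop6.png',np.hstack(o))
E
```

```text
handle 341.5 210.28571428571428 14
```

View pics/crop6.png

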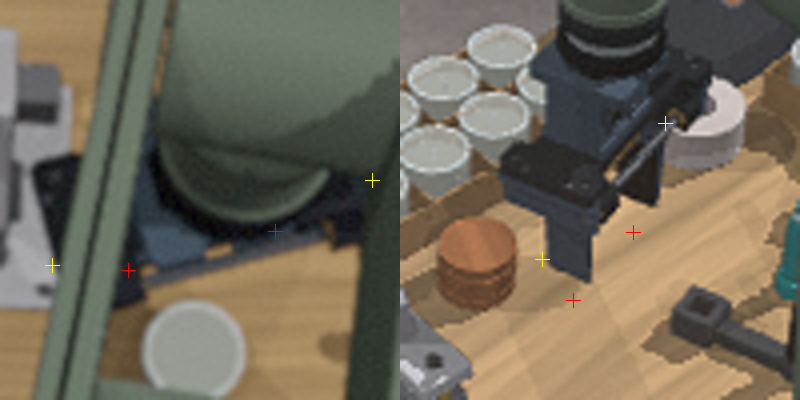

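```bash
python3 - <<'E'
from h import *
import pickle
np.set_printoptions(precision=1,suppress=True)
K=800/512
for n,p,yaw in(('side0',[237.8,523,201.1],155.5),('top0',[237.8,523,201.1],155.5),('side1',[525.6,-263.8,261.3],95.3)):
    f=pickle.load(open(n+'.pkl','rb')); p=np.array(p); w=np.radians(yaw); ty=np.array([np.sin(w),-np.cos(w),0]); z=np.array([0,0,1])
    print(n,np.array(f['rvec']).ravel(),np.array(f['tvec']).ravel(),np.array(f['distortion']))
    for k,P in (('tip+',p+45*ty-22*z),('tip-',p-45*ty-22*z),('body+',p+89*ty+57*z),('body-',p-89*ty+57*z),('axis150',p+150*z),('base',np.zeros(3)),('base100',np.array([0,0,100.])),('base400',np.array([0,0,400.]))): print('  ',k,proj(f,P)[0]*K)
E
```

```text
side0 [ 1.1 -2.4  1. ] [ 305.7  404.2 1339.4] [-0.  0.  0.  0.  0.]
   tip+ [211.  597.9]
   tip- [271.6 579.4]
   body+ [168.3 583.8]
   body- [295.2 546. ]
   axis150 [221.4 532.7]
   base [569.9 533. ]
   base100 [579.8 505.3]
   base400 [617.3 399.1]
top0 [ 2.1 -2.1  0.2] [ -47.3  495.6 1002.7] [0. 0. 0. 0. 0.]
   tip+ [-18.6 440.9]
   tip- [ 37.1 466.1]
   body+ [-90.1 432.2]
   body- [ 31.8 487.1]
   axis150 [-86.  468.6]
   base [368.5 580. ]
   base100 [367.6 600.2]
   base400 [363.1 701.3]
side1 [ 1.1 -2.4  1. ] [ 305.7  404.2 1339.4] [-0.  0.  0.  0.  0.]
   tip+ [452.4 223.8]
   tip- [485.9 242. ]
   body+ [438.2 185.5]
   body- [507.  221.3]
   axis150 [475.1 164.8]
   base [569.9 533. ]
   base100 [579.8 505.3]
   base400 [617.3 399.1]
```

The gripper appears about 7 px higher in the side view than its reported pose says, with no lateral shift. So the fingertips sit roughly 25–30 mm higher than assumed, which explains both misses over the hub's top. I return over the hub, go down further and check contact by force and opening.

```bash
python3 -m inch '[{"x":0,"y":2,"z":0,"yaw":0,"gripper":1},{"x":0,"y":3,"z":0,"yaw":0,"gripper":1},{"x":0,"y":3,"z":0,"yaw":0,"gripper":1},{"x":0,"y":3,"z":1,"yaw":0,"gripper":1},{"x":0,"y":3,"z":3,"yaw":0,"gripper":1},{"x":0.2,"y":3,"z":3,"yaw":0,"gripper":1},{"x":0,"y":1.9,"z":3,"yaw":0,"gripper":1},{"x":0,"y":0,"z":3,"yaw":0,"gripper":1},{"x":0,"y":0,"z":3,"yaw":0,"gripper":1},{"x":0,"y":0,"z":2,"yaw":0,"gripper":1},{"x":0,"y":0,"z":0,"yaw":0,"gripper":1},{"x":0,"y":0,"z":0,"yaw":0,"gripper":1}]' 20
python3 - <<'E'
from h import *
to(525,-263,24,15); s=telemetry.state(); print(s['ee_pos'],s['qpos'])
# look from side at gripper rows of tip
f=grab('side','side6.png')
f=grab('top','top6.png')
im=cv2.imread('pics/side6.png'); q=proj(f,[525,-263,30])[0]
E
```

```text
time_s: 14.62
ee_pos: [523.4, -261.7, 76.9]
ee_rot: [-179.9, 0.1, 15.0]
force: [0.3, 0.1, 0.5]
gripper_width: 91.1
tool x 0.119 y 0.163 z 5.287 yaw -0.01
[ 523.4268943  -261.72922445   76.87391055] [-2.76886563e+01  2.52097505e+01  9.82777590e+01 -7.57374520e-03
  5.66508471e+01  4.73511044e+01]
```

```bash
python3 -m inch '[{"x":0.05,"y":0.1,"z":1.5,"yaw":0,"gripper":1},{"x":0,"y":0,"z":1.5,"yaw":0,"gripper":1},{"x":0,"y":0,"z":1.3,"yaw":0,"gripper":1},{"x":0,"y":0,"z":1,"yaw":0,"gripper":1},{"x":0,"y":0,"z":0,"yaw":0,"gripper":1},{"x":0,"y":0,"z":0,"yaw":0,"gripper":1}]' 20
python3 -m inch '[{"x":0,"y":0,"z":0.4,"yaw":0,"gripper":1},{"x":0,"y":0,"z":0.4,"yaw":0,"gripper":1},{"x":0,"y":0,"z":0,"yaw":0,"gripper":1}]'
python3 -m inch '[{"x":0,"y":0,"z":0.3,"yaw":0,"gripper":1},{"x":0,"y":0,"z":0.3,"yaw":0,"gripper":1},{"x":0,"y":0,"z":0,"yaw":0,"gripper":1}]'
```

```text
time_s: 15.22
ee_pos: [525.3, -261.9, 25.8]
ee_rot: [179.9, -0.1, 15.0]
force: [0.1, -0.5, 0.7]
gripper_width: 91.4
time_s: 15.47
ee_pos: [524.7, -261.5, 16.8]
ee_rot: [-180.0, 0.0, 15.1]
force: [0.1, -0.2, 0.2]
gripper_width: 90.9
time_s: 15.72
ee_pos: [524.3, -261.4, 10.4]
ee_rot: [-180.0, 0.0, 15.0]
force: [-0.0, 0.2, -0.6]
gripper_width: 91.3
```

No table contact even at z = 10, so the height bias is real. I test the grip here.

```bash
python3 -m inch '[{"x":0,"y":0,"z":0.4,"yaw":0,"gripper":1},{"x":0,"y":0,"z":0.4,"yaw":0,"gripper":0.2},{"x":0,"y":0,"z":0,"yaw":0,"gripper":-0.3},{"x":0,"y":0,"z":0,"yaw":0,"gripper":-0.3},{"x":0,"y":0,"z":0,"yaw":0,"gripper":-0.3},{"x":0,"y":0,"z":0,"yaw":0,"gripper":-0.3},{"x":0,"y":0,"z":0,"yaw":0,"gripper":-0.3},{"x":0,"y":0,"z":0,"yaw":0,"gripper":-0.3},{"x":0,"y":0,"z":0,"yaw":0,"gripper":-0.3},{"x":0,"y":0,"z":0,"yaw":0,"gripper":-0.3},{"x":0,"y":0,"z":0,"yaw":0,"gripper":-0.3},{"x":0,"y":0,"z":0,"yaw":0,"gripper":-0.3}]' 15
python3 -c "
from h import *
s=telemetry.state();print(s['ee_pos'],s['force'],s['torque'],s['gripper_width'])"
```

```text
time_s: 16.72
ee_pos: [525.0, -261.8, 3.1]
ee_rot: [180.0, -0.0, 15.0]
force: [-0.4, -1.2, -0.7]
gripper_width: 39.7
[ 525.03353798 -261.83138948    3.08104639] [-0.35105038 -1.20614756 -0.67016824] [-0.17618429  0.04090096  0.02888759] 39.66220501302204
```

The jaws hold at 39.7 mm, so the hub is between them. I ease open and go a little deeper, feeling for the table, then grip firmly.

```bash
python3 -m inch '[{"x":0,"y":0,"z":0,"yaw":0,"gripper":0.1},{"x":0,"y":0,"z":0,"yaw":0,"gripper":0.1},{"x":0,"y":0,"z":0.2,"yaw":0,"gripper":0.1},{"x":0,"y":0,"z":0.2,"yaw":0,"gripper":0.1},{"x":0,"y":0,"z":0,"yaw":0,"gripper":0.1},{"x":0,"y":0,"z":0,"yaw":0,"gripper":0.1}]'
python3 -m inch '[{"x":0,"y":0,"z":0.1,"yaw":0,"gripper":0.1},{"x":0,"y":0,"z":0.1,"yaw":0,"gripper":0.1},{"x":0,"y":0,"z":0,"yaw":0,"gripper":0.1}]'
python3 -m inch '[{"x":0,"y":0,"z":0.1,"yaw":0,"gripper":0.1},{"x":0,"y":0,"z":0.1,"yaw":0,"gripper":0.1},{"x":0,"y":0,"z":0,"yaw":0,"gripper":0.1}]'
```

```text
time_s: 17.22
ee_pos: [524.5, -261.4, -1.4]
ee_rot: [-180.0, 0.0, 15.0]
force: [0.1, -0.4, -0.1]
gripper_width: 49.9
time_s: 17.47
ee_pos: [524.6, -261.5, -3.3]
ee_rot: [-180.0, 0.0, 15.0]
force: [0.0, 0.8, -0.3]
gripper_width: 50.0
time_s: 17.72
ee_pos: [524.6, -261.5, -5.3]
ee_rot: [-180.0, 0.0, 15.0]
force: [-0.6, 0.1, -0.5]
gripper_width: 50.1
```

```bash
python3 -m inch '[{"x":0,"y":0,"z":0.1,"yaw":0,"gripper":0.1},{"x":0,"y":0,"z":0,"yaw":0,"gripper":0.1},{"x":0,"y":0,"z":0,"yaw":0,"gripper":0.1}]'
python3 -m inch '[{"x":0,"y":0,"z":0.1,"yaw":0,"gripper":0.1},{"x":0,"y":0,"z":0,"yaw":0,"gripper":0.1},{"x":0,"y":0,"z":0,"yaw":0,"gripper":0.1}]'
python3 -m inch '[{"x":0,"y":0,"z":0.1,"yaw":0,"gripper":0.1},{"x":0,"y":0,"z":0,"yaw":0,"gripper":0.1},{"x":0,"y":0,"z":0,"yaw":0,"gripper":0.1}]'
python3 -m inch '[{"x":0,"y":0,"z":0.1,"yaw":0,"gripper":0.1},{"x":0,"y":0,"z":0,"yaw":0,"gripper":0.1},{"x":0,"y":0,"z":0,"yaw":0,"gripper":0.1}]'
```

```text
time_s: 17.97
ee_pos: [524.7, -261.5, -6.1]
ee_rot: [-180.0, 0.0, 15.0]
force: [0.4, 0.8, -0.4]
gripper_width: 50.2
time_s: 18.22
ee_pos: [524.7, -261.5, -7.1]
ee_rot: [-180.0, -0.0, 15.0]
force: [-0.4, 0.6, -0.6]
gripper_width: 50.5
time_s: 18.47
ee_pos: [524.7, -261.5, -8.1]
ee_rot: [-180.0, 0.0, 15.0]
force: [-0.1, -1.1, -1.0]
gripper_width: 49.7
time_s: 18.72
ee_pos: [524.7, -261.5, -9.1]
ee_rot: [-180.0, 0.0, 15.0]
force: [-0.3, 0.3, 0.3]
gripper_width: 50.0
```

```bash
python3 -m inch '[{"x":0,"y":0,"z":0.15,"yaw":0,"gripper":0.1},{"x":0,"y":0,"z":0,"yaw":0,"gripper":0.1},{"x":0,"y":0,"z":0,"yaw":0,"gripper":0.1}]'
python3 -m inch '[{"x":0,"y":0,"z":0.15,"yaw":0,"gripper":0.1},{"x":0,"y":0,"z":0,"yaw":0,"gripper":0.1},{"x":0,"y":0,"z":0,"yaw":0,"gripper":0.1}]'
python3 -m inch '[{"x":0,"y":0,"z":0.15,"yaw":0,"gripper":0.1},{"x":0,"y":0,"z":0,"yaw":0,"gripper":0.1},{"x":0,"y":0,"z":0,"yaw":0,"gripper":0.1}]'
```

```text
time_s: 18.97
ee_pos: [524.7, -261.5, -10.7]
ee_rot: [-180.0, 0.0, 15.0]
force: [0.6, -0.3, 0.1]
gripper_width: 50.7
time_s: 19.22
ee_pos: [525.0, -261.7, -11.8]
ee_rot: [180.0, -0.0, 15.0]
force: [-0.9, -0.3, 2.5]
gripper_width: 50.2
time_s: 19.47
ee_pos: [525.0, -261.7, -11.8]
ee_rot: [180.0, -0.0, 15.0]
force: [-2.5, 1.9, 12.6]
gripper_width: 50.3
```

Table contact at reported z = -11.8, so the fingertips are at ee_z + 11.8, a bias of about 34 mm. I raise 5 mm, grip and lift.

```bash
python3 -m inch '[{"x":0,"y":0,"z":-0.5,"yaw":0,"gripper":0.1},{"x":0,"y":0,"z":0,"yaw":0,"gripper":0.0},{"x":0,"y":0,"z":0,"yaw":0,"gripper":-0.2},{"x":0,"y":0,"z":0,"yaw":0,"gripper":-0.4},{"x":0,"y":0,"z":0,"yaw":0,"gripper":-1},{"x":0,"y":0,"z":0,"yaw":0,"gripper":-1},{"x":0,"y":0,"z":0,"yaw":0,"gripper":-1},{"x":0,"y":0,"z":0,"yaw":0,"gripper":-1}]' 60
python3 -m inch '[{"x":0,"y":0,"z":-0.2,"yaw":0,"gripper":-1},{"x":0,"y":0,"z":-0.4,"yaw":0,"gripper":-1},{"x":0,"y":0,"z":-0.6,"yaw":0,"gripper":-1},{"x":0,"y":0,"z":-0.8,"yaw":0,"gripper":-1},{"x":0,"y":0,"z":-0.8,"yaw":0,"gripper":-1},{"x":0,"y":0,"z":0,"yaw":0,"gripper":-1},{"x":0,"y":0,"z":0,"yaw":0,"gripper":-1},{"x":0,"y":0,"z":0,"yaw":0,"gripper":-1}]'
python3 -c "
from h import *
s=telemetry.state();print(s['ee_pos'],s['ee_rot'],s['force'],s['torque'],s['gripper_width'])"
```

```text
time_s: 20.13
ee_pos: [524.8, -261.7, -8.7]
ee_rot: [180.0, -0.0, 15.0]
force: [0.2, -1.1, 1.7]
gripper_width: 39.9
time_s: 20.8
ee_pos: [524.6, -261.5, 19.5]
ee_rot: [-180.0, -0.0, 15.0]
force: [-0.0, 1.1, -3.6]
gripper_width: 39.4
[ 524.57872209 -261.47712427   19.53755063] [-1.79994754e+02 -3.05358799e-03  1.50465795e+01] [-0.00575311  1.130345   -3.64627553] [-0.02998561  0.02133846  0.01146063] 39.44819251226577
```

Lifted: the opening holds at 39.4 mm and the force is -3.6 N. I raise, turn to yaw 57 and move over the spindle.

```bash
python3 -m inch '[{"x":0,"y":0,"z":-1,"yaw":0,"gripper":-1},{"x":0,"y":0,"z":-2,"yaw":0,"gripper":-1},{"x":0,"y":0,"z":-2.5,"yaw":0,"gripper":-1},{"x":0,"y":0,"z":-2.5,"yaw":0,"gripper":-1},{"x":0,"y":0,"z":-2.5,"yaw":0,"gripper":-1},{"x":0,"y":0,"z":-2.5,"yaw":0,"gripper":-1},{"x":0,"y":0,"z":-2.5,"yaw":0,"gripper":-1},{"x":0,"y":0,"z":-2.5,"yaw":0,"gripper":-1},{"x":0,"y":0,"z":-2.5,"yaw":0,"gripper":-1},{"x":0,"y":0,"z":-2,"yaw":0,"gripper":-1},{"x":0,"y":0,"z":-1,"yaw":0,"gripper":-1},{"x":0,"y":0,"z":0,"yaw":0,"gripper":-1}]'
python3 -m inch '[{"x":0,"y":0,"z":0,"yaw":-0.6,"gripper":-1},{"x":0,"y":0,"z":0,"yaw":-1,"gripper":-1},{"x":0,"y":0,"z":0,"yaw":-1,"gripper":-1},{"x":0,"y":0,"z":0,"yaw":-1,"gripper":-1},{"x":0,"y":0,"z":0,"yaw":-1,"gripper":-1},{"x":0,"y":0,"z":0,"yaw":-1,"gripper":-1},{"x":0,"y":0,"z":0,"yaw":-1,"gripper":-1},{"x":0,"y":0,"z":0,"yaw":-1,"gripper":-1},{"x":0,"y":0,"z":0,"yaw":-0.8,"gripper":-1},{"x":0,"y":0,"z":0,"yaw":0,"gripper":-1}]'
python3 -c "
from h import *
to(559.5,57.5,250,57);print(telemetry.state()['force'])"
```

```text
time_s: 21.8
ee_pos: [525.6, -262.1, 257.2]
ee_rot: [179.8, -0.2, 15.0]
force: [0.0, -0.2, -4.7]
gripper_width: 39.8
time_s: 22.63
ee_pos: [523.8, -261.0, 252.4]
ee_rot: [-179.8, 0.0, 57.1]
force: [-0.3, 0.1, -3.9]
gripper_width: 39.6
tool x 28.688 y -14.299 z 0.237 yaw 0.02
[-0.2824255   0.12173743 -3.88648533]
```

```bash
python3 -m inch '[{"x":1.4,"y":-0.7,"z":0,"yaw":0,"gripper":-1},{"x":2.6,"y":-1.3,"z":0,"yaw":0,"gripper":-1},{"x":2.8,"y":-1.4,"z":0,"yaw":0,"gripper":-1},{"x":2.8,"y":-1.4,"z":0,"yaw":0,"gripper":-1},{"x":2.8,"y":-1.4,"z":0,"yaw":0,"gripper":-1},{"x":2.8,"y":-1.4,"z":0,"yaw":0,"gripper":-1},{"x":2.8,"y":-1.4,"z":0,"yaw":0,"gripper":-1},{"x":2.8,"y":-1.4,"z":0,"yaw":0,"gripper":-1},{"x":2.8,"y":-1.4,"z":0,"yaw":0,"gripper":-1},{"x":2.6,"y":-1.3,"z":0,"yaw":0,"gripper":-1},{"x":1.9,"y":-0.9,"z":0,"yaw":0,"gripper":-1},{"x":0.6,"y":-0.3,"z":0,"yaw":0,"gripper":-1}]'
python3 -m inch '[{"x":0,"y":0,"z":0,"yaw":0,"gripper":-1},{"x":0,"y":0,"z":0,"yaw":0,"gripper":-1},{"x":0,"y":0,"z":0,"yaw":0,"gripper":-1}]'
python3 - <<'E'
from h import *
import pickle
np.set_printoptions(precision=1,suppress=True)
to(559.5,57.5,250,57); s=telemetry.state(); p=s['ee_pos']; zu=p[2]+8.3
print(p,s['ee_rot'],'underside z',zu)
o=[]
for n in('side','top'):
    f=grab(n,n+'7.png'); pickle.dump(f,open(n+'7.pkl','wb')); im=cv2.imread('pics/%s7.png'%n)
    c=proj(f,[p[0],p[1],zu])[0].astype(int); x0,y0=c[0]-45,c[1]-40
    b=cv2.resize(im[y0:y0+100,x0:x0+66],(396,600),interpolation=cv2.INTER_CUBIC)
    w=np.radians(57-180); h=np.array([p[0]+100*np.cos(w),p[1]+100*np.sin(w),zu+89])
    for P,col in((h,(0,0,255)),([p[0],p[1],zu+30],(0,255,255)),([559.5,57.5,234],(0,255,0))):
        q=((proj(f,P)[0]-[x0,y0]+.5)*6).astype(int); cv2.drawMarker(b,tuple(int(v) for v in q),col,0,14,1); print(n,proj(f,P)[0],q)
    print(x0,y0); o.append(b)
cv2.imwrite('pics/crop7.png',np.hstack(o))
E
```

```text
time_s: 23.63
ee_pos: [560.4, 60.3, 253.1]
ee_rot: [-179.8, -0.0, 57.1]
force: [0.4, -0.2, -3.8]
gripper_width: 39.6
time_s: 23.88
ee_pos: [560.5, 55.8, 254.0]
ee_rot: [-180.0, 0.1, 57.0]
force: [-0.3, -0.0, -3.9]
gripper_width: 39.7
tool x 0.087 y -0.174 z 0.400 yaw -0.01
[560.5  55.8 254. ] [-180.     0.1   57. ] underside z 262.3018883699123
side [251.6 157.7] [474  91]
side [218.3 176.6] [274 204]
side [219.1 191.1] [279 291]
173 143
top [247.5 157.9] [498 326]
top [209.1 140.9] [267 224]
top [210.6 148.8] [276 271]
165 104
```

View pics/crop7.png

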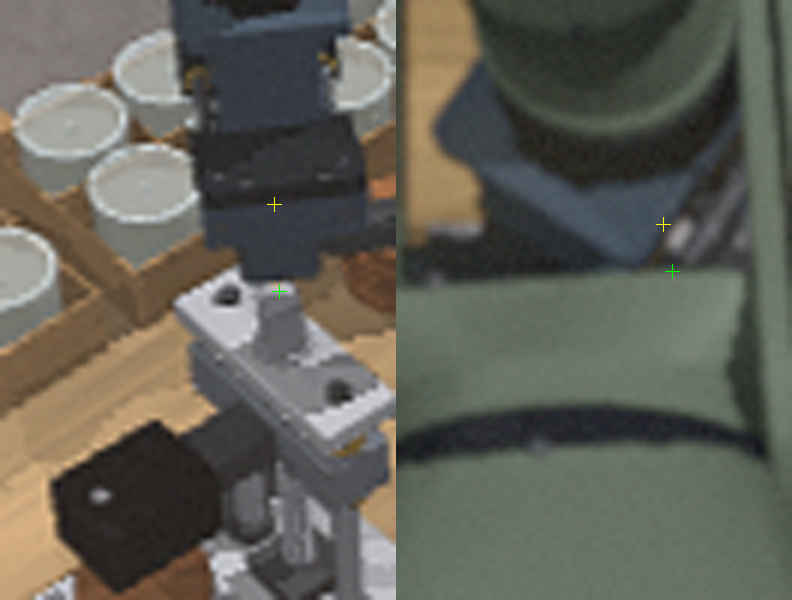

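Side crop: the spindle tip is at (279,291), exactly where my estimate projects, and the gripper with the hub is above it. The crank arm leaves towards the right. I measure the handle in the side frame numerically.

```bash
python3 - <<'E'
from h import *
import pickle
np.set_printoptions(precision=1,suppress=True,linewidth=200)
f=pickle.load(open('side7.pkl','rb')); im=cv2.imread('pics/side7.png'); p=np.array([560.5,55.8]); zu=262.3
w=np.radians(-123); u=np.array([np.cos(w),np.sin(w)])
for r,z in((100,89),(100,54),(100,19),(110,9),(88,89),(112,89)): print(r,z,proj(f,[*(p+r*u),zu+z])[0])
g=cv2.cvtColor(im,cv2.COLOR_BGR2GRAY); print(g[145:192,240:268:1][::2])
E
```

```text
100 89 [251.6 157.7]
100 54 [251.7 166.7]
100 19 [251.7 175.5]
110 9 [255.  177.5]
88 89 [247.5 158.1]
112 89 [255.7 157.2]
[[175 164 166 168 167 167 168 162 162 159 151 149 185 135 116 118 118 113 114 114 114 115 112 115 114 113 120 105]
 [167 167 166 167 164 166 167 167 168 167 167 159 187 134  88 100 117 118 117 115 114 112 111 108 126 125 122  94]
 [167 168 168 168 165 167 167 168 166 166 165 205 166 105  80  75  77  98 126 118 116 137 132 100  97  93  95  97]
 [181 184 183 171 167 166 182 197 170 172 136 122 120 101  80  77  78  80  83 105 100  92  94  94  93  94  94  92]
 [116 117 117 118 115 114 115 113 113 116 116 121 114  95 108 119 100  94  87  95  97  98  98  94  91  91  94  92]
 [114 118 118 117 116 113 114 113 110 111 115 127 117  87  91  93  93  94  95  99  94  92  93  92  92  92  90  90]
 [ 70  82 123 121 114 115 112 134 109  65 137 144 147 137  81  92  94  95  89  96  90  91  91  88 118 151 155 151]
 [ 75  73  72  74  98 116  91  85  49  32  41  71  65  43  33  56  92  93  90  90  88 116 152 155 153 149 146 145]
 [ 99 123 113  87  88  86  87  73  41  34  29  36  35  3
[... 1084 characters left out ...]
 173 170]
 [ 56  52  56  50  51  53  54  52  55  51  50  50  48  49  42  46  69 162 166 166 162 164 170 170 170 169 169 165]
 [ 48  54  48  45  60  82  82  58  61  56  47  45  43  37  85 143 146 144 144 143 144 142 157 169 168 167 163 159]
 [117 116 103  93  71  64  65  84  91  73 144 149 147 144 140 141 143 144 141 140 140 138 140 135 141 153 143 143]
 [ 66  65  71  64  89  97  67  67  63  99 137 137 138 140 139 140 139 137 138 138 137 133 126 122 115 142 147 151]
 [ 66  67  69  70  68  68  55  67  84  89 134 138 139 135 137 139 135 135 133 128 119 117 119 124 124 129 151 161]
 [ 68  69  69  71  71  67  84  67  82 132 136 135 135 138 136 135 127 124 121 121 125 125 131 135 138 158 161 159]]
```

The handle is at column 251.6 and row 158, against a predicted (251.6,157.7). So the crank is held as assumed. I correct the 1–2 mm offset and go down, watching the force.

```bash
python3 -m inch '[{"x":0.1,"y":-0.15,"z":0.5,"yaw":0,"gripper":-1},{"x":0,"y":0,"z":1,"yaw":0,"gripper":-1},{"x":0,"y":0,"z":0.8,"yaw":0,"gripper":-1},{"x":0,"y":0,"z":0,"yaw":0,"gripper":-1},{"x":0,"y":0,"z":0,"yaw":0,"gripper":-1},{"x":0,"y":0,"z":0,"yaw":0,"gripper":-1}]'
python3 -m inch '[{"x":0,"y":0,"z":0.3,"yaw":0,"gripper":-1},{"x":0,"y":0,"z":0.3,"yaw":0,"gripper":-1},{"x":0,"y":0,"z":0,"yaw":0,"gripper":-1}]'
python3 -m inch '[{"x":0,"y":0,"z":0.2,"yaw":0,"gripper":-1},{"x":0,"y":0,"z":0.2,"yaw":0,"gripper":-1},{"x":0,"y":0,"z":0,"yaw":0,"gripper":-1}]'
python3 -c "
from h import *
to(559.5,57.5,221,57);print(telemetry.state()['torque'])"
```

```text
time_s: 24.48
ee_pos: [560.2, 58.6, 231.3]
ee_rot: [-180.0, -0.0, 57.0]
force: [0.8, -1.2, -2.7]
gripper_width: 39.5
time_s: 24.73
ee_pos: [559.8, 58.7, 224.9]
ee_rot: [-180.0, 0.0, 57.1]
force: [-0.3, 0.4, -4.5]
gripper_width: 39.8
time_s: 24.98
ee_pos: [559.9, 58.2, 221.3]
ee_rot: [180.0, 0.1, 57.1]
force: [0.6, -1.8, -3.1]
gripper_width: 39.5
tool x -0.079 y 0.006 z 0.032 yaw 0.01
[-0.20225229  0.13856759  0.04101963]
```

```bash
python3 -m inch '[{"x":0,"y":0,"z":0.2,"yaw":0,"gripper":-1},{"x":0,"y":0,"z":0,"yaw":0,"gripper":-1}]'
python3 -m inch '[{"x":0,"y":0,"z":0.2,"yaw":0,"gripper":-1},{"x":0,"y":0,"z":0,"yaw":0,"gripper":-1}]'
python3 -c "
from h import *
to(559.5,57.5,221,57);print(telemetry.state()['torque'])"
```

```text
time_s: 25.15
ee_pos: [559.9, 57.7, 220.1]
ee_rot: [179.9, 0.1, 57.1]
force: [-2.5, -3.0, 1.3]
gripper_width: 39.7
time_s: 25.32
ee_pos: [560.0, 57.8, 219.4]
ee_rot: [179.9, 0.0, 57.1]
force: [-3.4, -3.8, 7.5]
gripper_width: 39.9
tool x -0.049 y -0.026 z -0.164 yaw 0.01
[-0.78595497  0.88665703  0.02445984]
```

```bash
python3 -m inch '[{"x":-0.12,"y":-0.03,"z":0,"yaw":0,"gripper":-1},{"x":0,"y":0,"z":0,"yaw":0,"gripper":-1}]'
python3 -m inch '[{"x":-0.08,"y":0,"z":0.1,"yaw":0,"gripper":-1},{"x":0,"y":0,"z":0,"yaw":0,"gripper":-1}]'
python3 -c "
from h import *
to(559.5,57.5,221,57);print(telemetry.state()['torque'])"
```

```text
time_s: 25.48
ee_pos: [559.9, 57.7, 219.4]
ee_rot: [179.8, -0.1, 57.0]
force: [-1.6, -1.6, 6.4]
gripper_width: 39.5
time_s: 25.65
ee_pos: [559.5, 57.1, 217.5]
ee_rot: [179.9, -0.1, 57.0]
force: [-0.5, -2.0, -0.6]
gripper_width: 39.6
tool x 0.033 y -0.016 z -0.352 yaw 0.01
[-0.34517143  0.05195378  0.12712949]
```

```bash
python3 -m inch '[{"x":-0.05,"y":0,"z":0.15,"yaw":0,"gripper":-1},{"x":0,"y":0,"z":0,"yaw":0,"gripper":-1}]'
python3 -m inch '[{"x":0,"y":0,"z":0.2,"yaw":0,"gripper":-1},{"x":0,"y":0,"z":0,"yaw":0,"gripper":-1}]'
python3 -c "
from h import *
to(559.5,57.5,221,57);print(telemetry.state()['torque'])"
```

```text
time_s: 25.82
ee_pos: [559.4, 57.0, 215.3]
ee_rot: [179.9, -0.1, 57.1]
force: [0.1, -1.3, 1.8]
gripper_width: 39.6
time_s: 25.98
ee_pos: [559.4, 57.0, 213.3]
ee_rot: [179.9, -0.1, 57.1]
force: [0.3, -1.2, 3.5]
gripper_width: 39.6
tool x 0.053 y -0.019 z -0.767 yaw 0.01
[-0.09007856 -0.15093742  0.16089807]
```

```bash
python3 -m inch '[{"x":0,"y":0,"z":0.2,"yaw":0,"gripper":-1},{"x":0,"y":0,"z":0.2,"yaw":0,"gripper":-1},{"x":0,"y":0,"z":0.2,"yaw":0,"gripper":-1},{"x":0,"y":0,"z":0,"yaw":0,"gripper":-1}]'
python3 -m inch '[{"x":0,"y":0,"z":0.2,"yaw":0,"gripper":-1},{"x":0,"y":0,"z":0.2,"yaw":0,"gripper":-1},{"x":0,"y":0,"z":0.2,"yaw":0,"gripper":-1},{"x":0,"y":0,"z":0,"yaw":0,"gripper":-1}]'
python3 -m inch '[{"x":0,"y":0,"z":0.2,"yaw":0,"gripper":-1},{"x":0,"y":0,"z":0.2,"yaw":0,"gripper":-1},{"x":0,"y":0,"z":0,"yaw":0,"gripper":-1}]'
```

```text
time_s: 26.32
ee_pos: [559.4, 57.0, 207.2]
ee_rot: [179.9, -0.1, 57.1]
force: [2.9, -0.1, 3.3]
gripper_width: 40.0
time_s: 26.65
ee_pos: [559.4, 57.0, 200.9]
ee_rot: [179.9, -0.1, 57.0]
force: [3.6, 0.2, 2.4]
gripper_width: 39.9
time_s: 26.9
ee_pos: [559.3, 57.0, 196.8]
ee_rot: [179.9, -0.1, 57.0]
force: [4.9, 0.1, 2.0]
gripper_width: 40.0
```

```bash
python3 -m inch '[{"x":0,"y":0,"z":0.2,"yaw":0,"gripper":-1},{"x":0,"y":0,"z":0.15,"yaw":0,"gripper":-1},{"x":0,"y":0,"z":0,"yaw":0,"gripper":-1}]'
python3 -m inch '[{"x":0,"y":0,"z":0.15,"yaw":0,"gripper":-1},{"x":0,"y":0,"z":0,"yaw":0,"gripper":-1}]'
python3 -m inch '[{"x":0,"y":0,"z":0.15,"yaw":0,"gripper":-1},{"x":0,"y":0,"z":0,"yaw":0,"gripper":-1}]'
```

```text
time_s: 27.15
ee_pos: [559.3, 57.0, 193.3]
ee_rot: [179.9, -0.1, 57.0]
force: [5.1, 1.0, 2.8]
gripper_width: 39.7
time_s: 27.32
ee_pos: [559.3, 56.9, 191.9]
ee_rot: [179.9, -0.1, 57.0]
force: [5.2, 1.6, 3.2]
gripper_width: 39.7
time_s: 27.48
ee_pos: [559.4, 57.0, 191.3]
ee_rot: [179.9, -0.1, 57.0]
force: [4.7, 1.1, 7.4]
gripper_width: 39.5
```

Collar contact at z = 191.3, against 191.7 expected. I press slightly to confirm, release and rise. Then I go to yaw 90 above the print head to touch its top lightly, since its height gives the gap exactly.

```bash
python3 -m inch '[{"x":0,"y":0,"z":0.1,"yaw":0,"gripper":-1},{"x":0,"y":0,"z":0,"yaw":0,"gripper":-1}]'
python3 -m inch '[{"x":0,"y":0,"z":0,"yaw":0,"gripper":0.2},{"x":0,"y":0,"z":0,"yaw":0,"gripper":0.2},{"x":0,"y":0,"z":0,"yaw":0,"gripper":0.2},{"x":0,"y":0,"z":-0.5,"yaw":0,"gripper":0.2},{"x":0,"y":0,"z":-1.5,"yaw":0,"gripper":0.2},{"x":0,"y":0,"z":-2.5,"yaw":0,"gripper":0.2},{"x":0,"y":0,"z":-2.5,"yaw":0,"gripper":0.2},{"x":0,"y":0,"z":-2.5,"yaw":0,"gripper":0.2},{"x":0,"y":0,"z":-1,"yaw":0,"gripper":0.2},{"x":0,"y":0,"z":0,"yaw":0,"gripper":0.2}]' 30
python3 -c "
from h import *
to(562,165,290,90)"
```

```text
time_s: 27.65
ee_pos: [559.4, 57.0, 191.3]
ee_rot: [179.9, -0.1, 57.0]
force: [2.7, 0.6, 11.8]
gripper_width: 39.6
time_s: 28.48
ee_pos: [559.3, 56.8, 296.7]
ee_rot: [179.8, -0.1, 57.0]
force: [0.4, -0.9, 0.3]
gripper_width: 54.8
tool x 9.226 y -5.661 z 0.674 yaw -6.59
```

```bash
python3 -m inch '[{"x":1.5,"y":-0.9,"z":0,"yaw":0,"gripper":-1},{"x":2.5,"y":-1.6,"z":0,"yaw":0,"gripper":-1},{"x":2.5,"y":-1.6,"z":0,"yaw":0,"gripper":-1},{"x":2.0,"y":-1.2,"z":0,"yaw":0,"gripper":-1},{"x":0.7,"y":-0.4,"z":0,"yaw":0,"gripper":-1},{"x":0,"y":0,"z":0,"yaw":-1,"gripper":-1},{"x":0,"y":0,"z":0,"yaw":-1,"gripper":-1},{"x":0,"y":0,"z":0,"yaw":-1,"gripper":-1},{"x":0,"y":0,"z":0,"yaw":-1,"gripper":-1},{"x":0,"y":0,"z":0,"yaw":-1,"gripper":-1},{"x":0,"y":0,"z":0,"yaw":-1,"gripper":-1},{"x":0,"y":0,"z":0,"yaw":-0.6,"gripper":-1}]'
python3 -m inch '[{"x":0,"y":0,"z":1,"yaw":0,"gripper":-1},{"x":0,"y":0,"z":2.5,"yaw":0,"gripper":-1},{"x":0,"y":0,"z":2.5,"yaw":0,"gripper":-1},{"x":0,"y":0,"z":2.5,"yaw":0,"gripper":-1},{"x":0,"y":0,"z":2,"yaw":0,"gripper":-1},{"x":0,"y":0,"z":1,"yaw":0,"gripper":-1},{"x":0,"y":0,"z":0.5,"yaw":0,"gripper":-1},{"x":0,"y":0,"z":0,"yaw":0,"gripper":-1}]'
python3 -c "
from h import *
to(562,165,162,90)
# crank check: dark handle in side image where expected
f=grab('side','side8.png'); im=cv2.imread('pics/side8.png'); g=cv2.cvtColor(im,cv2.COLOR_BGR2GRAY)
w=np.radians(-123)
for z in(289,254,222): print(z,proj(f,[559.4+100*np.cos(w),57+100*np.sin(w),z])[0])
q=proj(f,[559.4+100*np.cos(w),57+100*np.sin(w),254])[0].astype(int); print(g[q[1]-18:q[1]+22:2,q[0]-10:q[0]+12])"
```

```text
time_s: 29.48
ee_pos: [560.0, 164.0, 292.6]
ee_rot: [-179.8, 0.1, 90.2]
force: [0.0, 0.6, -0.2]
gripper_width: 0.4
time_s: 30.15
ee_pos: [560.0, 164.5, 173.0]
ee_rot: [-179.8, 0.0, 90.0]
force: [-0.4, 0.3, 0.2]
gripper_width: 0.1
tool x 0.049 y 0.199 z 1.098 yaw -0.00
289 [251.67071176 173.94612422]
254 [251.7086983  182.45106907]
222 [251.74235499 189.96994411]
[[ 83  83  73  81  85  92  95  94  93  92  89  85 143 153 157 154 153 154
  153 150 150 156]
 [ 86  82  84  83  86  82  92  89  79 141 151 153 153 156 156 156 151 151
  152 161 154 150]
 [ 84  85  72  80  80 102 134 151 151 155 157 158 154 154 151 154 159 156
  151 150 154 172]
 [ 77 105 133 138 140 141 146 146 157 155 150 153 156 159 155 151 152 155
  155 172 172 173]
 [120 121 127 136 148 151 148 142 146 128 157 162 159 126 153 159 155 150
  171 180 178 176]
 [113 114 114 108 108 106 112 150  69  51 107 146 134  68  55 170 183 181
  179 173 172 178]
 [114 114 112 114 112 109 108  72  36  32  32  34  37  28  25 131 172 176
  180 181 182 182]
 [118 116 115 113 115 111 110  63  35  33  33  33  31  31  22 176 186 183
  181 181 
[... 425 characters left out ...]
2  34  35  30  48 135 139 137
  135 132 132 127]
 [ 65  69  74  74  82  79  60  44  34  34  33  34  36  29  57 101 131 127
  120 121 123 123]
 [ 55  55  56  51  54  54  54  60  48  34  31  35  33  57  69  78 118 124
  127 128 133 135]
 [ 51  54  56  55  60  56  55  53  58  56  55  71  69  65  50  63 124 133
  134 138 144 160]
 [ 48  46  49  46  46  50  47  46  50  50  49  47  51  47  44 118 157 165
  160 159 160 162]
 [ 47  61  89  91  86 114 147 152 124  73  65  60  87 154 165 164 160 161
  162 164 162 164]
 [153 153 148 149 149 146 139 140 144 150 156 163 162 163 160 167 165 163
  162 163 162 165]
 [149 148 144 142 142 143 146 156 159 162 163 163 166 160 159 160 163 161
  160 162 163 156]]
```

The crank handle shows at (252,173), against a predicted (251.7,173.9), so the crank stands seated on the spindle. Next I feel for the top of the print head.

```bash
python3 -m inch '[{"x":0,"y":0,"z":0.6,"yaw":0,"gripper":-1},{"x":0,"y":0,"z":0.6,"yaw":0,"gripper":-1},{"x":0,"y":0,"z":0.3,"yaw":0,"gripper":-1},{"x":0,"y":0,"z":0,"yaw":0,"gripper":-1},{"x":0,"y":0,"z":0,"yaw":0,"gripper":-1}]' | sed -n '2p;4p'
python3 -m inch '[{"x":0,"y":0,"z":0.1,"yaw":0,"gripper":-1},{"x":0,"y":0,"z":0,"yaw":0,"gripper":-1}]'| sed -n '2p;4p'
python3 -m inch '[{"x":0,"y":0,"z":0.1,"yaw":0,"gripper":-1},{"x":0,"y":0,"z":0,"yaw":0,"gripper":-1}]'| sed -n '2p;4p'
python3 -m inch '[{"x":0,"y":0,"z":0.1,"yaw":0,"gripper":-1},{"x":0,"y":0,"z":0,"yaw":0,"gripper":-1}]'| sed -n '2p;4p'
```

```text
ee_pos: [560.7, 165.0, 159.5]
force: [0.3, -0.2, -0.2]
ee_pos: [560.8, 165.0, 158.6]
force: [0.1, 0.0, 0.8]
ee_pos: [560.7, 165.0, 157.4]
force: [0.2, -0.7, 0.2]
ee_pos: [560.6, 164.9, 156.3]
force: [-0.3, -0.3, 0.1]
```

```bash
python3 -m inch '[{"x":0,"y":0,"z":0.1,"yaw":0,"gripper":-1},{"x":0,"y":0,"z":0,"yaw":0,"gripper":-1}]' | sed -n '2p;4p'
python3 -m inch '[{"x":0,"y":0,"z":0.1,"yaw":0,"gripper":-1},{"x":0,"y":0,"z":0,"yaw":0,"gripper":-1}]'| sed -n '2p;4p'
python3 -m inch '[{"x":0,"y":0,"z":0.1,"yaw":0,"gripper":-1},{"x":0,"y":0,"z":0,"yaw":0,"gripper":-1}]'| sed -n '2p;4p'
```

```text
ee_pos: [560.6, 164.9, 155.3]
force: [0.5, -1.1, -0.3]
ee_pos: [560.8, 165.0, 154.4]
force: [-0.1, -0.0, -0.2]
ee_pos: [560.8, 165.0, 154.4]
force: [-1.6, -0.3, 4.8]
```

```bash
python3 - <<'E'
from h import *
import pickle
np.set_printoptions(precision=2,suppress=True)
# vision estimate of box-top height from side1 (start) frame: left and far top corners, ray vs vertical line at head xy
f=pickle.load(open('side7.pkl','rb'))
a=np.radians(-1.9); R=np.array([[np.cos(a),-np.sin(a)],[np.sin(a),np.cos(a)]])
for nm,c,px in(('left',(28,133),(52,487)),('far',(28,63),(157,422)),('near-bottom',(-28,133),(118,590))):
    xy=np.array([559.4,57])+R@np.array(c); uv=(np.array(px)+.5)/6-.5+np.array([173,143])
    zs=np.arange(90,180,.5); q=proj(f,np.c_[np.repeat([xy],len(zs),0),zs]); d=np.linalg.norm(q-uv,axis=1); print(nm,zs[d.argmin()],d.min())
E
```

```text
left 158.5 0.8214965324136656
far 158.0 0.2737112179476389
near-bottom 128.0 0.1451731616088133
```

Touch at z = 154.4 puts the head's top at about 166.2, so the face is at 116.2 and the gap 31.2 mm. My rough side-view reading says about 158. I triangulate the corners and the white dot from both views to settle it.

```bash
python3 - <<'E'
from h import *
import pickle
np.set_printoptions(precision=1,suppress=True)
fs=pickle.load(open('side7.pkl','rb')); ft=pickle.load(open('top0.pkl','rb'))
def tri(t,s):
    ut=((t[0]+.5)/4.7-.5+155,(t[1]+.5)/4.7-.5+120); us=((s[0]+.5)/6-.5+173,(s[1]+.5)/6-.5+143)
    c1,d1=ray(ft,ut); c2,d2=ray(fs,us); k=np.linalg.lstsq(np.c_[d1,-d2],c2-c1,rcond=None)[0]
    a,b=c1+k[0]*d1,c2+k[1]*d2; return (a+b)/2,np.linalg.norm(a-b)
for n,t,s in(('dot',(55,162),(100,495)),('left',(37,118),(52,487)),('far',(163,122),(157,422)),('screw far',(271,72),(227,295)),('screw near',(263,240),(340,391)),('bridge left',(232,40),(177,303)),('bridge near',(222,275),(330,437))): print(n,*tri(t,s))
# dark-box outline rows in start side frame, for record
s=telemetry.state(); print(s['ee_pos'],s['force'])
E
python3 -m inch '[{"x":0,"y":0,"z":-1,"yaw":0,"gripper":-1},{"x":0,"y":0,"z":-2,"yaw":0,"gripper":-1},{"x":0,"y":0,"z":0,"yaw":0,"gripper":-1}]'
```

```text
dot [565.2 175.3 164.7] 0.7760807230448361
left [591.6 187.  158. ] 1.5454868236950523
far [590.7 119.1 156.9] 0.2586095551085837
screw far [606.1  56.7 196.9] 0.30665329413646
screw near [513.7  59.3 197.9] 2.0788506177153687
bridge left [624.4  77.4 192.2] 2.6458080878019135
bridge near [496.2  80.8 193.4] 1.6324673215261276
[560.8 165.  154.4] [-1.6 -0.3  4.8]
time_s: 31.87
ee_pos: [562.9, 165.5, 187.3]
ee_rot: [179.6, -0.1, 90.0]
force: [2.0, 0.6, 0.7]
gripper_width: 0.4
```

The dot triangulates to (565,175,165), inside the footprint of the closed fingers. So I touched that raised knob, not the box, whose top reads about 158–161. I repeat the touch at y ≈ 141, clear of the knob.

```bash
python3 -m inch '[{"x":-1.2,"y":0,"z":0,"yaw":0,"gripper":-1},{"x":-1.2,"y":0,"z":0,"yaw":0,"gripper":-1},{"x":0,"y":0,"z":1,"yaw":0,"gripper":-1},{"x":0,"y":0,"z":1.2,"yaw":0,"gripper":-1},{"x":0,"y":0,"z":0.6,"yaw":0,"gripper":-1},{"x":0,"y":0,"z":0,"yaw":0,"gripper":-1},{"x":0,"y":0,"z":0,"yaw":0,"gripper":-1}]' | sed -n '2p;4p'
python3 -m inch '[{"x":0,"y":0,"z":0.2,"yaw":0,"gripper":-1},{"x":0,"y":0,"z":0,"yaw":0,"gripper":-1}]'| sed -n '2p;4p'
python3 -m inch '[{"x":0,"y":0,"z":0.1,"yaw":0,"gripper":-1},{"x":0,"y":0,"z":0,"yaw":0,"gripper":-1}]'| sed -n '2p;4p'
python3 -m inch '[{"x":0,"y":0,"z":0.1,"yaw":0,"gripper":-1},{"x":0,"y":0,"z":0,"yaw":0,"gripper":-1}]'| sed -n '2p;4p'
python3 -m inch '[{"x":0,"y":0,"z":0.1,"yaw":0,"gripper":-1},{"x":0,"y":0,"z":0,"yaw":0,"gripper":-1}]'| sed -n '2p;4p'
```

```text
ee_pos: [560.2, 140.4, 154.4]
force: [0.7, 0.1, 0.5]
ee_pos: [560.3, 140.5, 154.4]
force: [-2.3, -1.6, 9.0]
ee_pos: [560.3, 140.5, 154.3]
force: [-5.3, -2.5, 14.2]
ee_pos: [560.3, 140.5, 154.3]
force: [-6.3, -2.6, 17.8]
ee_pos: [560.3, 140.5, 154.3]
force: [-6.5, -3.0, 23.3]
```

Same height, 166.2, away from the dot, so the box top is flat there and my corner picks were low. The gap is 31.2 mm, which lies in the allowed range of 24–33. Needed: 26.2 mm down, i.e. 2.62 turns or 943°. I retreat and go to the handle.

```bash
python3 -m inch '[{"x":0,"y":0,"z":-1,"yaw":0,"gripper":0.2},{"x":0,"y":0,"z":-2.5,"yaw":0,"gripper":0.2},{"x":0,"y":0,"z":-3,"yaw":0,"gripper":0.2},{"x":0,"y":0,"z":-3,"yaw":0,"gripper":0.2},{"x":0,"y":0,"z":-3,"yaw":0,"gripper":0.2},{"x":0,"y":0,"z":-2,"yaw":0,"gripper":0.2},{"x":0,"y":0,"z":-0.5,"yaw":0,"gripper":0.2},{"x":0,"y":0,"z":0,"yaw":0,"gripper":0.2},{"x":0,"y":0,"z":0,"yaw":0,"gripper":0.2}]' 10
python3 -c "
from h import *
to(505,-27,297,90)"
```

```text
time_s: 33.87
ee_pos: [560.2, 140.8, 298.7]
ee_rot: [-179.9, 0.0, 90.0]
force: [0.0, 0.1, 0.1]
gripper_width: 54.0
tool x -16.773 y -5.529 z 0.172 yaw 0.01
```

```bash
python3 -m inch '[{"x":-1.0,"y":-0.3,"z":0,"yaw":0,"gripper":0.2},{"x":-2.5,"y":-0.8,"z":0,"yaw":0,"gripper":0.2},{"x":-3,"y":-1,"z":0,"yaw":0,"gripper":0.2},{"x":-3,"y":-1,"z":0,"yaw":0,"gripper":0.2},{"x":-3,"y":-1,"z":0,"yaw":0,"gripper":0.2},{"x":-2.5,"y":-0.9,"z":0,"yaw":0,"gripper":0.2},{"x":-1.3,"y":-0.4,"z":0,"yaw":0,"gripper":0.2},{"x":-0.5,"y":-0.1,"z":0,"yaw":0,"gripper":0.2},{"x":0,"y":0,"z":0,"yaw":0,"gripper":0.2},{"x":0,"y":0,"z":0,"yaw":0,"gripper":0.2}]'
python3 -m inch '[{"x":0,"y":0,"z":0.5,"yaw":0,"gripper":0.2},{"x":0,"y":0,"z":1,"yaw":0,"gripper":0.2},{"x":0,"y":0,"z":1.5,"yaw":0,"gripper":0.2},{"x":0,"y":0,"z":1.5,"yaw":0,"gripper":0.2},{"x":0,"y":0,"z":1,"yaw":0,"gripper":0.2},{"x":0,"y":0,"z":0.4,"yaw":0,"gripper":0.2},{"x":0,"y":0,"z":0,"yaw":0,"gripper":0.2},{"x":0,"y":0,"z":0,"yaw":0,"gripper":0.2}]'
python3 -c "
from h import *
to(505,-27,238,90)"
```

```text
time_s: 34.7
ee_pos: [505.6, -26.9, 299.5]
ee_rot: [-179.9, -0.0, 90.0]
force: [-0.9, -0.1, 0.7]
gripper_width: 54.9
time_s: 35.37
ee_pos: [506.1, -26.9, 241.6]
ee_rot: [180.0, -0.0, 90.1]
force: [0.1, -0.0, -0.1]
gripper_width: 54.8
tool x -0.014 y -0.112 z 0.356 yaw 0.01
```

```bash
python3 -m inch '[{"x":0,"y":0,"z":0,"yaw":0,"gripper":-0.2},{"x":0,"y":0,"z":0,"yaw":0,"gripper":-0.6},{"x":0,"y":0,"z":0,"yaw":0,"gripper":-0.6},{"x":0,"y":0,"z":0,"yaw":0,"gripper":-0.6},{"x":0,"y":0,"z":0,"yaw":0,"gripper":-0.6},{"x":0,"y":0,"z":0,"yaw":0,"gripper":-0.6},{"x":0,"y":0,"z":0,"yaw":0,"gripper":-0.6},{"x":0,"y":0,"z":0,"yaw":0,"gripper":-0.6}]' 15
python3 - <<'E'
from h import *
C=np.array([559.4,57.0]); s=telemetry.state(); p=np.array(s['ee_pos'][:2]); v=p-C
print(p,s['force'],s['gripper_width'],'r',np.hypot(*v),'ang',np.degrees(np.arctan2(v[1],v[0])))
a0=np.arctan2(v[1],v[0]); r=100
cur=C+r*np.array([np.cos(a0),np.sin(a0)])
for k in range(24):
    a=a0+np.radians(15*(k+1)); n=C+r*np.array([np.cos(a),np.sin(a)]); d=(n-cur)/10; cur=n
    print(k,'{"x":%.2f,"y":%.2f,"z":0,"yaw":0,"gripper":-0.6},'%(d[1],d[0]))
E
```

```text
time_s: 36.03
ee_pos: [506.6, -27.1, 241.8]
ee_rot: [179.9, -0.0, 90.0]
force: [1.8, -0.3, 1.0]
gripper_width: 23.5
[506.55957057 -27.1226801 ] [ 1.82917132 -0.25570949  0.99009298] 23.457685813674395 r 99.34151342571523 ang -122.13438236280878
0 {"x":-1.09,"y":2.37,"z":0,"yaw":0,"gripper":-0.6},
1 {"x":-0.44,"y":2.57,"z":0,"yaw":0,"gripper":-0.6},
2 {"x":0.24,"y":2.60,"z":0,"yaw":0,"gripper":-0.6},
3 {"x":0.91,"y":2.45,"z":0,"yaw":0,"gripper":-0.6},
4 {"x":1.51,"y":2.13,"z":0,"yaw":0,"gripper":-0.6},
5 {"x":2.01,"y":1.67,"z":0,"yaw":0,"gripper":-0.6},
6 {"x":2.37,"y":1.09,"z":0,"yaw":0,"gripper":-0.6},
7 {"x":2.57,"y":0.44,"z":0,"yaw":0,"gripper":-0.6},
8 {"x":2.60,"y":-0.24,"z":0,"yaw":0,"gripper":-0.6},
9 {"x":2.45,"y":-0.91,"z":0,"yaw":0,"gripper":-0.6},
10 {"x":2.13,"y":-1.51,"z":0,"yaw":0,"gripper":-0.6},
11 {"x":1.67,"y":-2.01,"z":0,"yaw":0,"gripper":-0.6},
12 {"x":1.09,"y":-2.37,"z":0,"yaw":0,"gripper":-0.6},
13 {"x":0.44,"y":-2.57,"z":0,"yaw":0,"gripper":-0.6},
14 {"x":-0.24,"y":-2.60,"z":0,"yaw":0,"gripper":-0.6},
15 {"x":-0.91,"y":-2.45,"z":0,"yaw":0,"gripper":-0.6},
16 {"x":-1.51,"y":-2.13,"z":0,"yaw":0,"gripper":-0.6},
17 {"x":-2.01,"y":-1.67,"z":0,"yaw":0,"gripper":-0.6},
18 {"x":-2.37,"y":-1.09,"z":0,"yaw":0,"gripper":-0.6},
19 {"x":-2.57,"y":-0.44,"z":0,"yaw":0,"gripper":-0.6},
20 {"x":-2.60,"y":0.24,"z":0,"yaw":0,"gripper":-0.6},
21 {"x":-2.45,"y":0.91,"z":0,"yaw":0,"gripper":-0.6},
22 {"x":-2.13,"y":1.51,"z":0,"yaw":0,"gripper":-0.6},
23 {"x":-1.67,"y":2.01,"z":0,"yaw":0,"gripper":-0.6},
```

The handle is gripped at 23.5 mm, and its radius of 99.3 mm agrees with the 100 mm given. I wind the first quarter turn.

```bash
python3 -m inch '[{"x":-0.62,"y":1.15,"z":0,"yaw":0,"gripper":-0.6},{"x":-0.47,"y":1.22,"z":0,"yaw":0,"gripper":-0.6},{"x":-0.44,"y":2.57,"z":0,"yaw":0,"gripper":-0.6},{"x":0.24,"y":2.60,"z":0,"yaw":0,"gripper":-0.6},{"x":0.91,"y":2.45,"z":0,"yaw":0,"gripper":-0.6},{"x":1.51,"y":2.13,"z":0,"yaw":0,"gripper":-0.6},{"x":1.0,"y":0.84,"z":0,"yaw":0,"gripper":-0.6},{"x":1.01,"y":0.83,"z":0,"yaw":0,"gripper":-0.6}]'
cat >> h.py <<'E'
def chk(C=(559.4,57.0)):
    s=telemetry.state(); v=np.array(s['ee_pos'][:2])-C
    print('r %.1f ang %.1f'%(np.hypot(*v),np.degrees(np.arctan2(v[1],v[0]))),np.round(s['ee_pos'],1),np.round(s['force'],1),'t',s['time_s'],round(s['gripper_width'],1))
E
python3 -c "
from h import *
chk()"
python3 -m inch '[{"x":0,"y":0,"z":0,"yaw":0,"gripper":-0.6},{"x":0,"y":0,"z":0,"yaw":0,"gripper":-0.6}]' >/dev/null
python3 -c "
from h import *
chk()"
```

```text
time_s: 36.7
ee_pos: [644.8, 3.9, 241.4]
ee_rot: [-180.0, 0.1, 90.0]
force: [0.1, -2.0, 4.1]
gripper_width: 23.6
r 100.6 ang -31.9 [644.8   3.9 241.4] [ 0.1 -2.   4.1] t 36.7 23.6
r 100.1 ang -31.8 [644.5   4.3 242. ] [ 3.8 -1.9  4.7] t 36.8667 23.5
```

It tracks well: -122.1° → -31.8°, small forces. I carry on for a full turn.

```bash
python3 -m inch '[{"x":2.37,"y":1.09,"z":0,"yaw":0,"gripper":-0.6},{"x":2.57,"y":0.44,"z":0,"yaw":0,"gripper":-0.6},{"x":2.60,"y":-0.24,"z":0,"yaw":0,"gripper":-0.6},{"x":2.45,"y":-0.91,"z":0,"yaw":0,"gripper":-0.6},{"x":2.13,"y":-1.51,"z":0,"yaw":0,"gripper":-0.6},{"x":1.67,"y":-2.01,"z":0,"yaw":0,"gripper":-0.6},{"x":1.09,"y":-2.37,"z":0,"yaw":0,"gripper":-0.6},{"x":0.44,"y":-2.57,"z":0,"yaw":0,"gripper":-0.6},{"x":-0.24,"y":-2.60,"z":0,"yaw":0,"gripper":-0.6},{"x":-0.91,"y":-2.45,"z":0,"yaw":0,"gripper":-0.6},{"x":-1.51,"y":-2.13,"z":0,"yaw":0,"gripper":-0.6},{"x":-2.01,"y":-1.67,"z":0,"yaw":0,"gripper":-0.6}]' >/dev/null
python3 -c "
from h import *
chk()"
python3 -m inch '[{"x":-2.37,"y":-1.09,"z":0,"yaw":0,"gripper":-0.6},{"x":-2.57,"y":-0.44,"z":0,"yaw":0,"gripper":-0.6},{"x":-2.60,"y":0.24,"z":0,"yaw":0,"gripper":-0.6},{"x":-2.45,"y":0.91,"z":0,"yaw":0,"gripper":-0.6},{"x":-2.13,"y":1.51,"z":0,"yaw":0,"gripper":-0.6},{"x":-1.67,"y":2.01,"z":0,"yaw":0,"gripper":-0.6},{"x":-1.09,"y":2.37,"z":0,"yaw":0,"gripper":-0.6},{"x":-0.44,"y":2.57,"z":0,"yaw":0,"gripper":-0.6},{"x":0.24,"y":2.60,"z":0,"yaw":0,"gripper":-0.6},{"x":0.91,"y":2.45,"z":0,"yaw":0,"gripper":-0.6},{"x":1.51,"y":2.13,"z":0,"yaw":0,"gripper":-0.6},{"x":2.01,"y":1.67,"z":0,"yaw":0,"gripper":-0.6}]' >/dev/null
python3 -c "
from h import *
chk()"
python3 -m inch '[{"x":0,"y":0,"z":0,"yaw":0,"gripper":-0.6},{"x":0,"y":0,"z":0,"yaw":0,"gripper":-0.6}]' >/dev/null
python3 -c "
from h import *
chk()"
```

```text
r 103.2 ang 147.9 [472.  111.8 242.5] [ 4.4 -1.   2.3] t 37.8667 23.8
r 100.3 ang -32.8 [643.8   2.7 242.1] [-0.9 -1.6  5.7] t 38.8667 23.9
r 100.2 ang -31.6 [644.7   4.5 242.2] [ 3.5 -1.2  4.4] t 39.0333 23.4
```

```bash
python3 -m inch '[{"x":2.37,"y":1.09,"z":0,"yaw":0,"gripper":-0.6},{"x":2.57,"y":0.44,"z":0,"yaw":0,"gripper":-0.6},{"x":2.60,"y":-0.24,"z":0,"yaw":0,"gripper":-0.6},{"x":2.45,"y":-0.91,"z":0,"yaw":0,"gripper":-0.6},{"x":2.13,"y":-1.51,"z":0,"yaw":0,"gripper":-0.6},{"x":1.67,"y":-2.01,"z":0,"yaw":0,"gripper":-0.6},{"x":1.09,"y":-2.37,"z":0,"yaw":0,"gripper":-0.6},{"x":0.44,"y":-2.57,"z":0,"yaw":0,"gripper":-0.6},{"x":-0.24,"y":-2.60,"z":0,"yaw":0,"gripper":-0.6},{"x":-0.91,"y":-2.45,"z":0,"yaw":0,"gripper":-0.6},{"x":-1.51,"y":-2.13,"z":0,"yaw":0,"gripper":-0.6},{"x":-2.01,"y":-1.67,"z":0,"yaw":0,"gripper":-0.6}]' >/dev/null
python3 -c "
from h import *
chk()"
python3 -m inch '[{"x":-2.37,"y":-1.09,"z":0,"yaw":0,"gripper":-0.6},{"x":-2.57,"y":-0.44,"z":0,"yaw":0,"gripper":-0.6},{"x":-2.60,"y":0.24,"z":0,"yaw":0,"gripper":-0.6},{"x":-2.45,"y":0.91,"z":0,"yaw":0,"gripper":-0.6},{"x":-2.13,"y":1.51,"z":0,"yaw":0,"gripper":-0.6},{"x":-1.67,"y":2.01,"z":0,"yaw":0,"gripper":-0.6},{"x":-1.09,"y":2.37,"z":0,"yaw":0,"gripper":-0.6},{"x":-0.44,"y":2.57,"z":0,"yaw":0,"gripper":-0.6},{"x":0.24,"y":2.60,"z":0,"yaw":0,"gripper":-0.6},{"x":0.91,"y":2.45,"z":0,"yaw":0,"gripper":-0.6},{"x":1.51,"y":2.13,"z":0,"yaw":0,"gripper":-0.6},{"x":2.01,"y":1.67,"z":0,"yaw":0,"gripper":-0.6}]' >/dev/null
python3 -m inch '[{"x":0,"y":0,"z":0,"yaw":0,"gripper":-0.6},{"x":0,"y":0,"z":0,"yaw":0,"gripper":-0.6}]' >/dev/null
python3 - <<'E'
from h import *
import pickle
chk()
f=grab('side','side9.png')
def dot(fn):
    im=cv2.imread('pics/'+fn); g=cv2.cvtColor(im,cv2.COLOR_BGR2GRAY).astype(float)[215:245,178:208]
    # bright blob surrounded by dark box
    k=cv2.blur((g<60).astype(float),(9,9)); m=(g>80)&(k>0.6); ys,xs=np.nonzero(m); w=g[m]; return (xs@w/w.sum()+178,ys@w/w.sum()+215,m.sum()) if m.any() else None
a,b=dot('side8.png'),dot('side9.png'); print(dot('side1.png'),a,b)
for z in(166.2,143.7): print(z,proj(f,[565.2,175.3,z])[0])
E
```

```text
r 102.6 ang 148.1 [472.3 111.3 242.4] [ 4.5 -1.8  2.1] t 40.0333 23.5
r 100.3 ang -31.6 [644.8   4.4 242.2] [ 3.1 -2.7  4.2] t 41.2 23.3
(np.float64(191.5659793814433), np.float64(220.32268041237114), np.int64(8)) (np.float64(190.37313432835822), np.float64(223.84615384615384), np.int64(8)) (np.float64(189.963167587477), np.float64(229.69337016574585), np.int64(7))
166.2 [189.07911392 224.70444985]
143.7 [189.80633996 229.55202924]
```

The head went down as expected: the dot is at row 229.7, against 229.55 predicted for a top at 143.7. Touch and corner readings differed by several mm, so before the last 133° I overlay both hypotheses on the side view.

```bash
python3 - <<'E'
from h import *
import pickle
f=pickle.load(open('side7.pkl','rb'))
a=np.radians(-1.9); R=np.array([[np.cos(a),-np.sin(a)],[np.sin(a),np.cos(a)]]); C=np.array([559.4,57.])
def P(x,y,z): return [*(C+R@np.array([x,y])),z]
x0,y0,s=172,205,8
o=[]
for fn,zs in(('side7.png',(166.2,158.5)),('side9.png',(143.7,136))):
    im=cv2.imread('pics/'+fn)[y0:y0+72,x0:x0+50]; b=cv2.resize(im,None,fx=s,fy=s,interpolation=cv2.INTER_CUBIC)
    b=np.clip(b.astype(float)*1.5,0,255).astype(np.uint8)
    d=lambda L,c: cv2.polylines(b,[np.int32((proj(f,L)-[x0,y0]+.5)*s)],True,c,1)
    for z,c in zip(zs,((0,255,0),(0,0,255))): d([P(-28,63,z),P(28,63,z),P(28,133,z),P(-28,133,z)],c)
    d([P(37*np.cos(t),98+37*np.sin(t),85) for t in np.linspace(0,6.28,40)],(255,255,0))
    d([P(-24,-24+0,196) for _ in range(1)],(255,0,255))
    o.append(b)
cv2.imwrite('pics/crop8.png',np.hstack(o))
E
```

```text
(no output)
```

View pics/crop8.png

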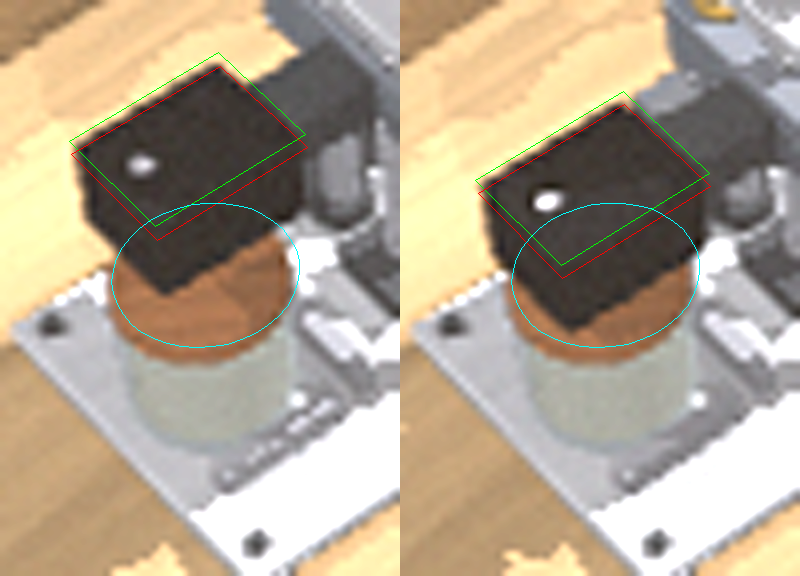

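The lid ring fits, but the box edges sit on the lower (red) outlines, i.e. about 159 at the start. So the closed-finger touch may be biased: the fingertips could reach further forward when shut than at the 50 mm opening used for the table reference. I stop winding and touch again with the fingers 50 mm open, one finger on the box, which gives the same reference as the table.

```bash
python3 -m inch '[{"x":0,"y":0,"z":0,"yaw":0,"gripper":0.1},{"x":0,"y":0,"z":0,"yaw":0,"gripper":0.1},{"x":0,"y":0,"z":0,"yaw":0,"gripper":0.1},{"x":0,"y":0,"z":-1,"yaw":0,"gripper":0.1},{"x":0,"y":0,"z":-2,"yaw":0,"gripper":0.1},{"x":0,"y":0,"z":-1.5,"yaw":0,"gripper":0.1},{"x":2,"y":-0.7,"z":-0.5,"yaw":0,"gripper":0.1},{"x":3.3,"y":-1.2,"z":0,"yaw":0,"gripper":0.1},{"x":3.5,"y":-1.3,"z":0,"yaw":0,"gripper":0.1},{"x":3.3,"y":-1.2,"z":0,"yaw":0,"gripper":0.1},{"x":2,"y":-0.7,"z":0,"yaw":0,"gripper":0.1},{"x":0.5,"y":-0.2,"z":0,"yaw":0,"gripper":0.1}]' 15
python3 -m inch '[{"x":0,"y":0,"z":1,"yaw":0,"gripper":0.1},{"x":0,"y":0,"z":2.5,"yaw":0,"gripper":0.1},{"x":0,"y":0,"z":3,"yaw":0,"gripper":0.1},{"x":0,"y":0,"z":3,"yaw":0,"gripper":0.1},{"x":0,"y":0,"z":2.5,"yaw":0,"gripper":0.1},{"x":0,"y":0,"z":1.5,"yaw":0,"gripper":0.1},{"x":0,"y":0,"z":0.7,"yaw":0,"gripper":0.1},{"x":0,"y":0,"z":0,"yaw":0,"gripper":0.1},{"x":0,"y":0,"z":0,"yaw":0,"gripper":0.1}]'
python3 -c "
from h import *
to(592,150,136,90)"
```

```text
time_s: 42.25
ee_pos: [588.9, 153.6, 292.2]
ee_rot: [-180.0, -0.1, 90.3]
force: [-0.1, -0.8, 0.9]
gripper_width: 50.3
time_s: 43.0
ee_pos: [591.2, 149.5, 149.7]
ee_rot: [180.0, 0.0, 90.0]
force: [0.0, 0.0, 0.7]
gripper_width: 50.0
tool x 0.049 y 0.078 z 1.373 yaw -0.00
```

```bash
python3 -m inch '[{"x":0,"y":0,"z":0.7,"yaw":0,"gripper":0.1},{"x":0,"y":0,"z":0.5,"yaw":0,"gripper":0.1},{"x":0,"y":0,"z":0.2,"yaw":0,"gripper":0.1},{"x":0,"y":0,"z":0,"yaw":0,"gripper":0.1}]' | sed -n '2p;4p'
for i in 1; do python3 -m inch '[{"x":0,"y":0,"z":0.15,"yaw":0,"gripper":0.1},{"x":0,"y":0,"z":0,"yaw":0,"gripper":0.1}]'| sed -n '2p;4p'; done
python3 -m inch '[{"x":0,"y":0,"z":0.1,"yaw":0,"gripper":0.1},{"x":0,"y":0,"z":0,"yaw":0,"gripper":0.1}]'| sed -n '2p;4p'
```

```text
ee_pos: [590.4, 150.3, 135.1]
force: [-0.0, -0.4, -0.6]
ee_pos: [590.6, 150.5, 134.0]
force: [0.3, -0.1, -1.1]
ee_pos: [590.6, 150.5, 133.0]
force: [-0.9, 0.2, -0.2]
```

```bash
python3 -m inch '[{"x":0,"y":0,"z":0.1,"yaw":0,"gripper":0.1},{"x":0,"y":0,"z":0,"yaw":0,"gripper":0.1}]'| sed -n '2p;4p'
python3 -m inch '[{"x":0,"y":0,"z":0.1,"yaw":0,"gripper":0.1},{"x":0,"y":0,"z":0,"yaw":0,"gripper":0.1}]'| sed -n '2p;4p'
```

```text
ee_pos: [590.7, 150.4, 132.1]
force: [0.3, 0.5, 0.1]
ee_pos: [590.8, 150.5, 132.1]
force: [-0.5, 0.6, 5.5]
```

Contact at 132.1 puts the top at 143.9. It moved down 22.3 mm for 22.5 mm wound, so the touch is consistent and the visible edges probably belong to a bevelled rim. I check numerically: the heights of the box's lower corners, and whether any nose plate shows under the near corner.

```bash
python3 - <<'E'
from h import *
import pickle
np.set_printoptions(precision=1,suppress=True,linewidth=220)
f=pickle.load(open('side7.pkl','rb')); a=np.radians(-1.9); R=np.array([[np.cos(a),-np.sin(a)],[np.sin(a),np.cos(a)]]); C=np.array([559.4,57.])
def P(x,y,z): return [*(C+R@np.array([x,y])),z]
def hz(c,uv):
    zs=np.arange(60,200,.25); q=proj(f,[P(*c,z) for z in zs]); d=np.linalg.norm(q-uv,axis=1); return zs[d.argmin()],d.min()
g8=lambda p:(np.array(p)+.5)/8-.5+np.array([172,205])
for n,c,p in(('L top',(28,133),(75,155)),('far top',(28,63),(216,64)),('R top',(-28,63),(303,150)),('L bot',(28,133),(86,215)),('near bot',(-28,133),(164,296)),('R bot',(-28,63),(299,213))): print(n,hz(c,g8(p)))
for n,c,p in(('now L top',(28,133),(482,195)),('now far',(28,63),(622,103)),('now near bot',(-28,133),(572,331)),('now L bot',(28,133),(496,262))): print(n,hz(c,g8((p[0]-400,p[1]))))
for face in(108.5,116.2): print('nose near corner',face,proj(f,P(-20,121,face))[0], 'box near bot',proj(f,P(-28,133,128))[0],'R',proj(f,P(-20,75,face))[0],'L',proj(f,P(20,121,face))[0])
im=cv2.cvtColor(cv2.imread('pics/side7.png'),cv2.COLOR_BGR2RGB)
q=proj(f,P(-28,133,128))[0].astype(int); print(q)
print('R');print(im[q[1]-4:q[1]+6,q[0]-4:q[0]+14,0]); print('B');print(im[q[1]-4:q[1]+6,q[0]-4:q[0]+14,2])
E
```

```text
L top (np.float64(157.75), np.float64(0.48089077208840864))
far top (np.float64(159.75), np.float64(0.41615029210131305))
R top (np.float64(157.25), np.float64(0.46776871307110945))
L bot (np.float64(122.25), np.float64(0.5815597362246926))
near bot (np.float64(125.25), np.float64(0.14240248758380689))
R bot (np.float64(120.75), np.float64(1.7602658842165415))
now L top (np.float64(134.25), np.float64(0.5068864271075699))
now far (np.float64(137.0), np.float64(0.2691817815205399))
now near bot (np.float64(103.75), np.float64(0.2038450604464388))
now L bot (np.float64(93.5), np.float64(0.8303613190853112))
nose near corner 108.5 [194.4 241.5] box near bot [192.1 241. ] R [206.3 234. ] L [186.9 234. ]
nose near corner 116.2 [194.1 239.9] box near bot [192.1 241. ] R [206.2 232.4] L [186.6 232.4]
[192 240]
R
[[ 38  43  38  44  41  43  42  41  42  41  37  40  36  64 108 114 114 112]
 [ 46  41  40  39  46  41  40  42  40  38  37  33  59 103 107 110  97  91]
 [ 77  45  39  42  39  42  42  39  37  35  61 102 109 105  92  88  87  90]
 [111  78  45  41  42  43  40  36  62 105 110 112 116 101 
[... 340 characters left out ...]
18 121 119 120 119 121 122 122 119 119 101  98  98]
 [119 119 116 121 121 121 118 119 115 113 114 111 111 110 114 100 100  89]]
B
[[32 32 30 36 34 32 33 36 33 30 28 35 31 42 53 54 56 54]
 [37 37 34 33 37 32 31 34 32 33 33 30 38 50 50 54 51 46]
 [45 36 32 34 28 32 35 32 31 27 37 49 54 51 49 46 46 44]
 [55 43 36 34 32 35 33 32 39 53 53 53 57 50 48 53 50 48]
 [53 50 42 33 32 34 34 37 57 57 57 47 51 50 50 52 49 52]
 [58 60 59 49 36 41 55 58 53 54 57 55 49 48 49 49 48 51]
 [58 56 54 56 55 54 55 53 57 55 57 56 54 52 46 48 50 51]
 [53 54 57 55 53 56 58 58 57 57 56 57 58 56 52 52 48 54]
 [55 56 55 55 60 57 59 59 58 56 59 57 60 57 58 49 48 49]
 [55 57 54 59 60 60 56 58 54 54 54 55 53 54 56 54 49 43]]
```

```bash
python3 - <<'E'
from h import *
import pickle
f=pickle.load(open('side7.pkl','rb')); im=cv2.imread('pics/side7.png')
C=np.array([559.4,57.])
for yaw in(-1.9,-1.2,-2.6):
    a=np.radians(yaw); R=np.array([[np.cos(a),-np.sin(a)],[np.sin(a),np.cos(a)]])
    P=lambda x,y,z:[*(C+R@np.array([x,y])),z]
    def hz(c,uv):
        zs=np.arange(-40,260,.25); q=proj(f,[P(*c,z) for z in zs]); d=np.linalg.norm(q-uv,axis=1); return float(zs[d.argmin()]),round(float(d.min()),2)
    g8=lambda p:(np.array(p)+.5)/8-.5+np.array([172,205]); g6=lambda p:(np.array(p)+.5)/6-.5+np.array([173,143])
    print(yaw,'bridge L(196)',hz((65,24),g6((177,303))),'near',hz((-65,24),g6((330,437))),'far R',hz((-65,-24),g6((394,397))),'| plate L (12)',hz((85,145),g8((13,331))),
     '| box',hz((28,133),g8((75,155))),hz((28,63),g8((216,64))),hz((-28,63),g8((303,150))))
# lid: brown mask extremes vs projected rim at z=85 and candle
h=cv2.cvtColor(im,cv2.COLOR_BGR2HSV); m=((h[...,0]<12)&(h[...,1]>110)).astype(np.uint8); m[:225]=0;m[255:]=0;m[:,:180]=0;m[:,:][:,215:]=0
ys,xs=np.nonzero(m); print('lid mask x',xs.min(),xs.max(),'y max',ys.max(), 'n',len(xs))
a=np.radians(-1.9); R=np.array([[np.cos(a),-np.sin(a)],[np.sin(a),np.cos(a)]])
for z in(85,73): q=proj(f,[[*(C+R@np.array([37*np.cos(t),98+37*np.sin(t)])),z] for t in np.linspace(0,6.28,90)]); print(z,'rim x',q[:,0].min(),q[:,0].max(),'ymax',q[:,1].max())
E
```

```text
-1.9 bridge L(196) (191.5, 0.89) near (195.5, 0.66) far R (191.5, 1.05) | plate L (12) (6.25, 0.4) | box (157.75, 0.48) (159.75, 0.42) (157.25, 0.47)
-1.2 bridge L(196) (192.0, 1.05) near (195.25, 0.39) far R (190.75, 1.19) | plate L (12) (8.75, 0.45) | box (159.5, 0.33) (160.75, 0.45) (157.75, 0.7)
-2.6 bridge L(196) (190.75, 0.72) near (195.75, 0.93) far R (192.25, 0.9) | plate L (12) (3.75, 0.34) | box (156.0, 0.63) (158.75, 0.38) (156.75, 0.24)
lid mask x 186 207 y max 249 n 40
85 rim x 185.50123559822333 208.95924635877287 ymax 247.96923495237925
73 rim x 185.8957470489282 209.21738068870928 ymax 250.35910697286658
```

Known points give side-view readings that are 3–6 mm low (bridge 191.5–195.5 for 196, plate 6 for 12). Corrected, the box top at the start is about 163, and the raised dot gives 163–165. Both support the touch value of 166.2 within vision error, so the gap now is about 8.9 mm. I return to the handle for about 130° more (3.6 mm).

```bash
python3 -m inch '[{"x":0,"y":0,"z":-1.5,"yaw":0,"gripper":0.2},{"x":0,"y":0,"z":-3,"yaw":0,"gripper":0.2},{"x":0,"y":0,"z":-3.3,"yaw":0,"gripper":0.2},{"x":0,"y":0,"z":-3.3,"yaw":0,"gripper":0.2},{"x":0,"y":0,"z":-3,"yaw":0,"gripper":0.2},{"x":0,"y":0,"z":-2,"yaw":0,"gripper":0.2},{"x":-2,"y":0.7,"z":0,"yaw":0,"gripper":0.2},{"x":-3.3,"y":1.2,"z":0,"yaw":0,"gripper":0.2},{"x":-3.5,"y":1.3,"z":0,"yaw":0,"gripper":0.2},{"x":-3.3,"y":1.2,"z":0,"yaw":0,"gripper":0.2},{"x":-2,"y":0.7,"z":0,"yaw":0,"gripper":0.2},{"x":-0.5,"y":0.2,"z":0,"yaw":0,"gripper":0.2}]' 15
python3 -m inch '[{"x":0,"y":0,"z":0,"yaw":0,"gripper":0.2},{"x":0,"y":0,"z":0,"yaw":0,"gripper":0.2}]' >/dev/null
python3 -c "
from h import *
to(644.8,4.4,242,90)"
```

```text
time_s: 45.0
ee_pos: [644.6, 0.7, 291.3]
ee_rot: [-180.0, 0.1, 89.8]
force: [-0.7, 0.4, -0.0]
gripper_width: 54.7
tool x -0.069 y 0.133 z 4.973 yaw 0.01
```

```bash
python3 -m inch '[{"x":-0.05,"y":0.13,"z":0.7,"yaw":0,"gripper":0.2},{"x":0,"y":0,"z":1.5,"yaw":0,"gripper":0.2},{"x":0,"y":0,"z":1.5,"yaw":0,"gripper":0.2},{"x":0,"y":0,"z":1,"yaw":0,"gripper":0.2},{"x":0,"y":0,"z":0.3,"yaw":0,"gripper":0.2},{"x":0,"y":0,"z":0,"yaw":0,"gripper":0},{"x":0,"y":0,"z":0,"yaw":0,"gripper":-0.6},{"x":0,"y":0,"z":0,"yaw":0,"gripper":-0.6},{"x":0,"y":0,"z":0,"yaw":0,"gripper":-0.6},{"x":0,"y":0,"z":0,"yaw":0,"gripper":-0.6},{"x":0,"y":0,"z":0,"yaw":0,"gripper":-0.6},{"x":0,"y":0,"z":0,"yaw":0,"gripper":-0.6}]' 15
python3 -c "
from h import *
chk()"
```

```text
time_s: 46.17
ee_pos: [645.1, 3.7, 242.6]
ee_rot: [180.0, 0.0, 90.0]
force: [-0.1, -0.4, 2.9]
gripper_width: 24.0
r 100.9 ang -31.9 [645.1   3.7 242.6] [-0.1 -0.4  2.9] t 46.1667 24.0
```

```bash
python3 -m inch '[{"x":1.15,"y":0.62,"z":0,"yaw":0,"gripper":-0.6},{"x":1.22,"y":0.47,"z":0,"yaw":0,"gripper":-0.6},{"x":2.57,"y":0.44,"z":0,"yaw":0,"gripper":-0.6},{"x":2.60,"y":-0.24,"z":0,"yaw":0,"gripper":-0.6},{"x":2.45,"y":-0.91,"z":0,"yaw":0,"gripper":-0.6},{"x":2.13,"y":-1.51,"z":0,"yaw":0,"gripper":-0.6},{"x":1.67,"y":-2.01,"z":0,"yaw":0,"gripper":-0.6},{"x":1.09,"y":-2.37,"z":0,"yaw":0,"gripper":-0.6},{"x":0.44,"y":-2.57,"z":0,"yaw":0,"gripper":-0.6},{"x":0,"y":-1.0,"z":0,"yaw":0,"gripper":-0.6},{"x":-0.09,"y":-0.74,"z":0,"yaw":0,"gripper":-0.6},{"x":0,"y":0,"z":0,"yaw":0,"gripper":-0.6}]' >/dev/null
python3 -m inch '[{"x":0,"y":0,"z":0,"yaw":0,"gripper":-0.6},{"x":0,"y":0,"z":0,"yaw":0,"gripper":-0.6}]' >/dev/null
python3 -c "
from h import *
chk()"
```

```text
r 106.5 ang 96.2 [547.8 162.9 244.2] [-1.1 10.8  7.4] t 47.3333 23.6
```

The end radius is 106.5 with 10.8 N outward, which is odd. I check the state before doing anything else.

```bash
python3 - <<'E'
from h import *
np.set_printoptions(precision=2,suppress=True,linewidth=150)
s=telemetry.state(); print(s)
E
python3 -m inch '[{"x":0,"y":0,"z":0,"yaw":0,"gripper":-0.6},{"x":0,"y":0,"z":0,"yaw":0,"gripper":-0.6}]' >/dev/null
python3 - <<'E'
from h import *
import pickle
np.set_printoptions(suppress=True,linewidth=220)
chk()
f=grab('side','side10.png'); im=cv2.imread('pics/side10.png'); g=cv2.cvtColor(im,cv2.COLOR_BGR2GRAY)
for z in(289,254,222): print(z,proj(f,[547.8,156.5,z])[0])
print(proj(f,[559.4,57,230])[0],proj(f,[547.8,156.5,209])[0])
gg=g[215:245,178:208].astype(float); k=cv2.blur((gg<60).astype(float),(9,9)); m=(gg>80)&(k>.6); ys,xs=np.nonzero(m); print('dot',(xs.mean()+178,ys.mean()+215) if len(xs) else None)
print(g[176:226:2,178:224:2])
E
```

```text
{'time_s': 47.3333, 'qpos': array([15.05, 16.42, 86.25,  0.6 , 76.88, 14.78]), 'qvel': array([-0.09,  0.3 , -0.18,  0.06,  0.12,  0.05]), 'effort': array([ -6.2 , -36.58, -20.09,  -3.33,   0.7 ,  -0.  ]), 'ee_pos': array([547.81, 162.86, 244.22]), 'ee_rot': array([179.72,  -0.68,  90.13]), 'force': array([-1.07, 10.82,  7.36]), 'torque': array([1.9 , 0.19, 0.02]), 'gripper_width': 23.593964614542976}
r 106.5 ang 96.1 [548.1 162.9 244.2] [-1.3 11.4  7.5] t 47.5 23.6
289 [193.83849487 196.1838406 ]
254 [194.94472999 204.69009109]
222 [195.92183379 212.19714745]
[219.29151388 192.00629786] [196.30978854 215.17616673]
dot (np.float64(190.0), np.float64(232.83333333333334))
[[ 49  61  56  58  59  59  51  53  58  58  61  60  60  57  59  79  77 129 127 135  97  96  96]
 [ 63  43  55  60  56  55  65  48  60  60  58  61  59  59  60  64  71 110  94  92  93  94  94]
 [ 62  71  39  60  63  61  57  58  59  62  61  59  64  60  57  50  91  78  84 100  94  94  94]
 [ 52  42  76  41  52  61  63  58  59  61  57  58  59  57  51  49  50  48  47  47  80  92  87]
 [ 66  56  36  81  44  44  62  70  59  61 
[... 1253 characters left out ...]
5  54  52 132 133 134  91 104 200]
 [152 153 142 143 149 141 143  61  32  34  34  70  74  61  56  64  80 111 135 136 106 135 120]
 [142 142 146 146 141 145 169  51  34  34  32  72  58  53  71  86  78  81  99  92  83 107  91]
 [144 150 142 143 147 160 167  64  42  33  47  80  53 102 110 110  79  62  65 102  89 137 136]
 [144 138 148 145 158 167 162  59  60  76  63  55  78 112  70  64  57  59  56  59  98 136 132]
 [161 164 159 166 166 162 166 126  49  55  55  57  52  73  59  57  59  59  60  84  55  94 133]
 [166 165 167 163 163 173 178 121  37  40  38  36  37  44  54  57  61  58  59  56  49  79  93]
 [181 165 162 167 175 115  40  37  34  38  37  40  40  40  38  62  61  55  47  52  46  68  82]]
```

The torque points to a force at handle height. The handle itself is at the right radius in the picture, so the pads are just stuck outward on the handle by friction after the fast swing. I relax the grip to 3 N, open and rise, then check the head.

```bash
python3 -m inch '[{"x":0,"y":0,"z":0,"yaw":0,"gripper":-0.6},{"x":0,"y":0,"z":0,"yaw":0,"gripper":-0.6},{"x":0,"y":0,"z":0,"yaw":0,"gripper":-0.6}]' 3 >/dev/null
python3 -c "
from h import *
chk()"
python3 -m inch '[{"x":0,"y":0,"z":0,"yaw":0,"gripper":-0.3},{"x":0,"y":0,"z":0,"yaw":0,"gripper":0},{"x":0,"y":0,"z":0,"yaw":0,"gripper":0.2},{"x":0,"y":0,"z":0,"yaw":0,"gripper":0.2},{"x":0,"y":0,"z":0,"yaw":0,"gripper":0.2}]'
python3 -c "
from h import *
chk()"
```

```text
r 101.7 ang 96.9 [547.1 157.9 242. ] [0.5 3.3 1.7] t 47.8 23.7
time_s: 48.22
ee_pos: [546.6, 155.7, 241.7]
ee_rot: [-180.0, 0.0, 90.0]
force: [0.1, -1.3, -0.2]
gripper_width: 53.5
r 99.5 ang 97.4 [546.6 155.7 241.7] [ 0.1 -1.3 -0.2] t 48.2167 53.5
```

Confirmed: it relaxed to r = 101.7, then 99.5, with no force. I rise and move clear.

```bash
python3 -m inch '[{"x":0,"y":0,"z":-0.7,"yaw":0,"gripper":0.2},{"x":0,"y":0,"z":-1.5,"yaw":0,"gripper":0.2},{"x":0,"y":0,"z":-2.5,"yaw":0,"gripper":0.2},{"x":0,"y":0,"z":-2.5,"yaw":0,"gripper":0.2},{"x":0,"y":0,"z":-1.5,"yaw":0,"gripper":0.2},{"x":-1.5,"y":0,"z":0,"yaw":0,"gripper":0.2},{"x":-3,"y":0,"z":0,"yaw":0,"gripper":0.2},{"x":-3.5,"y":0,"z":0,"yaw":0,"gripper":0.2},{"x":-3.5,"y":0,"z":0,"yaw":0,"gripper":0.2},{"x":-3.5,"y":0,"z":0,"yaw":0,"gripper":0.2},{"x":-3.5,"y":0,"z":0,"yaw":0,"gripper":0.2},{"x":-3.5,"y":0,"z":0,"yaw":0,"gripper":0.2}]' | sed -n '1,2p'
python3 -m inch '[{"x":-3,"y":0,"z":0,"yaw":0,"gripper":0.2},{"x":-1.5,"y":0,"z":0,"yaw":0,"gripper":0.2},{"x":0,"y":0,"z":0,"yaw":0,"gripper":0.2},{"x":0,"y":0,"z":0,"yaw":0,"gripper":0.2}]'
python3 - <<'E'
from h import *
import pickle
np.set_printoptions(suppress=True,linewidth=220,precision=1)
f=grab('side','side11.png'); ft=grab('top','top11.png')
def dot(fn,c):
    g=cv2.cvtColor(cv2.imread('pics/'+fn),cv2.COLOR_BGR2GRAY).astype(float)
    x,y=int(round(c[0])),int(round(c[1])); w=np.clip(g[y-3:y+4,x-4:x+5]-60,0,None); yy,xx=np.mgrid[y-3:y+4,x-4:x+5]; return (xx*w).sum()/w.sum(),(yy*w).sum()/w.sum(),w.max()
for fn,z in(('side7.png',166.2),('side8.png',166.2),('side9.png',143.8),('side11.png',140.3)):
    e=proj(f,[565.2,175.3,z])[0]; print(fn,'pred',e,'seen',dot(fn,e))
w=np.radians(97)
for z in(289,254,222): print('handle',z,proj(f,[559.4+100*np.cos(w),57+100*np.sin(w),z])[0])
g=cv2.cvtColor(cv2.imread('pics/side11.png'),cv2.COLOR_BGR2GRAY); print(g[190:236:2,182:212])
# bystanders: difference between first and last frames
for n,a,b in(('top','top0.png','top11.png'),('side','side1.png','side11.png')):
    A,B=cv2.imread('pics/'+a),cv2.imread('pics/'+b); d=(cv2.absdiff(cv2.blur(A,(3,3)),cv2.blur(B,(3,3))).max(2)>45).astype(np.uint8)
    k,l,s,c=cv2.connectedComponentsWithStats(d); print(n,[tuple(int(v) for v in r) for r in s[1:] if r[4]>12])
E
```

```text
time_s: 49.22
ee_pos: [546.6, -65.6, 329.7]
time_s: 49.55
ee_pos: [546.9, -109.4, 329.3]
ee_rot: [180.0, -0.0, 89.9]
force: [-0.7, 0.2, 0.5]
gripper_width: 54.4
side7.png pred [189.1 224.7] seen (np.float64(189.2735294117647), np.float64(225.15882352941176), np.float64(91.0))
side8.png pred [189.1 224.7] seen (np.float64(189.27966101694915), np.float64(225.07627118644066), np.float64(89.0))
side9.png pred [189.8 229.5] seen (np.float64(189.97041420118344), np.float64(229.6715976331361), np.float64(174.0))
side11.png pred [189.9 230.3] seen (np.float64(190.1150442477876), np.float64(230.57522123893804), np.float64(90.0))
handle 289 [194.  196.3]
handle 254 [195.1 204.8]
handle 222 [196.1 212.3]
[[111  84  76  75  91 114 100  82  78  92  96  77  87  84  85  84  87  83  86  84  82  83  78  73 115 209 194 133  94  87]
 [118  84  72  74  75  98 116 101  78  75  76  75  74  78  81  84  84  86  83  83  98 191 143 126 131 129 119  78  54  75]
 [118  98 104 110  93  84  96  90  82  85  78  78  73  75  83  89  86  91  85  76 113 152 131 127 126 125 124 180 106  58]
 [129  96  88  85  86  83  8
[... 4173 characters left out ...]
, 7, 13, 56), (305, 154, 7, 39, 209), (360, 185, 9, 101, 776), (217, 187, 5, 3, 13), (282, 189, 27, 22, 336), (209, 192, 20, 16, 165), (189, 198, 20, 19, 204), (211, 210, 6, 5, 21), (309, 210, 4, 56, 152), (230, 215, 8, 10, 45), (297, 215, 11, 9, 51), (217, 216, 9, 5, 24), (181, 218, 12, 11, 79), (233, 224, 5, 7, 24), (165, 231, 18, 15, 138), (184, 232, 27, 14, 107), (234, 236, 6, 5, 17), (211, 243, 17, 7, 39), (148, 261, 6, 8, 33), (102, 263, 15, 14, 75), (92, 277, 13, 10, 45), (150, 281, 4, 15, 24), (388, 283, 12, 5, 33), (15, 290, 83, 94, 2152), (104, 307, 46, 67, 1591), (401, 316, 15, 17, 114), (333, 338, 5, 10, 25), (184, 351, 122, 33, 1031), (330, 355, 11, 5, 43), (347, 381, 8, 3, 16)]
```

All checks agree:
- **Head:** the dot moved from row 225.1 to 230.6, against a predicted 224.7 → 230.3. The head is down about 26 mm, and no extra winding resistance appeared.
- **Crank:** it sits seated at 97°, at the predicted pixels.
- **Bystanders:** no change at the glasses, jug, lids or candle.

I hand in.

```bash
python3 -c "
from workcell import env, telemetry
print(env.job_done()); print(telemetry.state()['time_s'])"
```

```text
the job is handed in; nothing more can be done
None
the job is handed in; nothing more can be done
```

The crank is seated on the spindle and I wound it anticlockwise about 938°. By touch, that leaves the print head about 5.2 mm above the lid. I released the crank, left it in place, and handed in at about 50 s with the arm clear of everything.

**What went wrong on the way**
- The first two grasps missed, because the fingertips sit about 34 mm higher than the reported tool position says. I found this by touching the table and corrected for it.
- A touch on the print head reached about 23 N before I backed off. That is under the 40 N limit, and the head did not move.

**Last checks**
- **Crank:** the hub stopped on the collar at 200.0 mm, as given. In the last side picture the handle is where it should be.
- **Head height:** by touch, its top was at 166.2 mm at the start (gap 31.2 mm) and 143.9 mm after 2.25 turns. The final gap comes from those touches and the last 128–129° of winding. The dot on the head moved 5.5 px against 5.6 px expected. I felt no extra resistance while winding.
- **Disagreement:** the edges of the head seen in the side picture put its top at about 158 mm at the start. Known points in the same picture also read 1–6 mm low, so corrected it is about 163 mm. That would make the final gap about 2 mm. I trusted the touch.
- **Not done:** I did not touch the head again after the last part turn, because the handle stood above it.
- **Bystanders and candle:** comparing first and last pictures by numbers showed no change at the glasses, jug, pile of lids or candle. I had used all 12 picture views, so I did not look at the final scene by eye.

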